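Feel for the free pocket and store a castor wheel

ROBOT

A 6-joint arm with a two-finger parallel gripper is mounted at the origin on a cart in front of the work surface, level with it; the furniture and walls round the work are solid. World frame = base frame: x ahead of the robot, y to its left, z up, the work surface at z = 0. Lengths are in m, angles in rad, forces in N, time in s.
With the tool pointing down it reaches from about 0.375 to 0.975 m from the base axis. Payload 3.8 kg.
Tool frame: the origin (TCP) lies between the finger pads; the fingertips stand 22 mm ahead of it and the grasp point (between the pads) lies 3 mm ahead of it (bot.finger_overhang is the distance from the TCP to the fingertips, in m); x points along the fingers, y is the direction in which the jaws open and shut, and the axes are right-handed (so a half turn about x gives the same grasp; the last joint's range is limited). The gripper opens to 85 mm and grips with 20 to 120 N. Pads are 22 mm wide; open, the fingers measure 114 mm over their backs; the gripper's body (76 mm by 85 mm) begins 54 mm behind the grasp point. The pads swing forward as they close: fully open they stand 13 mm farther back than shut.
Start: joints at [1.229, 0.264, 1.604, -0, 1.274, -0.037], TCP at [0.203, 0.644, 0.253] pointing down, gripper open.
Joint ranges: [-2.63, 2.63], [-0.94, 2.18], [0.31, 2.57], [-1.31, 4.45], [0, 2.66], [-2.55, 2.55]. Speed limits (rad/s): [2.57, 2.57, 3.14, 3.14, 3.14, 3.14].

INTERFACE

Orientations are given as a rotation vector (axis times angle).
In Python, from workcell import bot gives the robot as it stands. The module is installed in compiled form; this text tells all that it offers.
- The arm moves only by the tool arm_command, never from a script. Its argument "series" is a list that holds one entry, the list of rows, each a list of 7 numbers: the turn, a rotation vector about the tool's x, y, z in rad, then the shift along the tool's x, y, z in cm, then the opening, from 0 (shut) to 1 (fully open). In form: [[[rx, ry, rz, x, y, z, grip], ...]]. A call has 1 to 10 rows; each row shifts and turns the pose as measured when the row begins, along the tool's axes as they then stand; what a row does not reach is not made up. A row lasts 1/10 s, in which the tool goes at most 50 mm and 8.59 degrees, less where a joint would pass 70% of its speed; a pose out of reach is approached as far as the arm can. A call is refused whole if a number of a shift passes 5 or a number of a turn 0.15, either way. A call with a gripper value outside its range is refused whole. The fingers move at their own pace and stop on an object; "newtons" is the grip in N (left out, the last holds). Time passes only in rows, so rows that do not move let the fingers close. It gives the time, the measured TCP pose, the force and the opening at its end, in the units of the state.
- bot.read_state(): the state, without advancing time (a new reading comes with each control period).
- bot.read_camera(name): name is "side" or "top"; returns (picture, depth): 420x560x3 uint8, blue, green, red; 420x560 float32, m along the optical axis (not along the pixel's ray), 0 where there is no reading.
- bot.camera_info(name): a dict with "K" (3x3 intrinsics, pixels), "extrinsics" (4x4, takes a point from camera to world coordinates). Camera axes: x right, y down, z forward; pixel columns grow to the right and rows downward; lengths in m; the calibration is good to about 2 mm. A picture is of the moment at which its call begins. camera_info takes no time and is no camera call.
- bot.finish_job(): hands the job in, once; it reports no verdict.
The state is a dict: "time": time; "q": joint angles; "joint_vel": joint speeds; "joint_torque": joint torques, N m; "tool_pos": TCP position; "tcp_rot": TCP orientation; "wrist_force": force on the tool from outside, world axes, zero at the start; "torque": the same for the moment, N m; "width": opening from 0.0 (shut) to 1.0 (fully open).
Only numpy, scipy, OpenCV 4.12 (cv2) and the standard library are available. Lean on these libraries where they do the work, as an engineer would, in place of code of your own. Each camera call takes 0.05 s, during which the arm holds its last target.

TASK

One of the six covered pockets in the blue rack is empty; the others already hold a part under their covers. Take the paddle from its stand, feel the covers gently with its tip until one sinks and push that one fully down, then use the same paddle to roll the castor wheel gently along the chute to its yellow end stop. Put the paddle back in its stand, then pick up the wheel and set it down on edge in the pocket you found, leaving the yellow tape roll, oil bottle and torch alone.

Things in the scene. Friction and masses are not known exactly. Their poses are not given: they have to be found in the camera images.
- wheel_rack: blue storage rack fixed to the worktop, 122 (x) x 192 (y) x 41 high; origin at the centre of its underside, z up. Six pockets, 30 (x) x 84 (y) each, three along x and two along y, divided by 8 mm walls; five hide a stored part under the cover and one is empty, which cannot be seen
- chute: aluminium feed chute fixed to the worktop, 62 (x) x 270 (y), origin at the centre of its underside, z up. Channel along its y on x = 0, 29 wide, floor at z = 6. Side walls 8 thick: high (top z = 82) for y = -40 to 135, leaving no room to grip the wheel; low (top z = 34) for y = -135 to -40, the pick-up end. A plate closes the +y end (inner face y = 127, top z = 64)
- chute_stop (a point): middle of the inner face of the chute's yellow end stop at the -y end, at chute y = -127, z = 46; the stop's top is at z = 49. A wheel against it has its centre 40 mm from this point, at chute y = -87
- stand: grey upright holder for the paddle, fixed to the worktop, 50 x 38 with an 80 x 70 foot; origin at the centre of its underside, z up. Slot 30 (x) x 18 (y) in its top, rim at z = 88, down to z = 6; the paddle's collar rests on the rim and its blade hangs in the slot, flat along the stand's x, tip at about z = 6
- paddle_grip (a point): centre of the paddle's wooden handle, 24 x 24 square and 50 high, the place to grip. Below it a black collar 42 x 34 x 6 (top 25 mm below this point) and a flat aluminium blade 20 (x) x 8 (y). The paddle stands upright in its stand, z up, 138 tall, 0.12 kg
- paddle_tip (a point): centre of the lower end of the paddle's blade, 113 mm below paddle_grip; the blade is 20 mm wide along its x and 8 mm thick along its y
- paddle: the paddle as a whole; its origin is at the tip of the blade, z up along the handle
- wheel_center (a point): centre of the castor wheel, dark rubber with orange hub discs: diameter 80, 24 thick (outermost 3 mm of the radius 18 thick), about 0.2 kg. It stands on edge in the chute, axle (its x) along the chute's x, at first in the high-walled part at chute y = 0 to 50; it rolls freely. Grip it from above across its flat faces, in the upper half
- wheel: the castor wheel as a whole, origin at its centre, x along the axle (y and z turn as it rolls)
- tape_roll: roll of yellow tape lying flat, diameter 58, 19 high, a bystander; origin at the centre of its underside
- oil_bottle: white oil bottle with a red collar, 46 x 46 x 131, a bystander; origin at its underside
- torch: blue torch standing on its end, 42 x 42 x 111, a bystander; origin at its underside
- pocket_1 (a point): centre of pocket 1's mouth, at the rack's top face (z = 41): -y row, -x column. The pocket's axes are the rack's: 30 wide (x), 84 long (y)
- cover_1 (a joint): flat grey cover closing pocket 1, how far it has sunk (m): 0 to 0.002 at the start (at 0 its top is 2 mm below the rack's top). It slides down at about 2.5 N and stays where left. Over a stored part it stops at 0.004 to 0.005, then yields only about 0.1 mm per N; in the empty pocket it goes to 0.026 (yielding there likewise), and a wheel on it has its centre 53 mm above the rack's underside
- pocket_2 (a point): centre of pocket 2's mouth, at the rack's top face (z = 41): -y row, middle column. The pocket's axes are the rack's: 30 wide (x), 84 long (y)
- cover_2 (a joint): flat grey cover closing pocket 2, how far it has sunk (m): 0 to 0.002 at the start (at 0 its top is 2 mm below the rack's top). It slides down at about 2.5 N and stays where left. Over a stored part it stops at 0.004 to 0.005, then yields only about 0.1 mm per N; in the empty pocket it goes to 0.026 (yielding there likewise), and a wheel on it has its centre 53 mm above the rack's underside
- pocket_3 (a point): centre of pocket 3's mouth, at the rack's top face (z = 41): -y row, +x column. The pocket's axes are the rack's: 30 wide (x), 84 long (y)
- cover_3 (a joint): flat grey cover closing pocket 3, how far it has sunk (m): 0 to 0.002 at the start (at 0 its top is 2 mm below the rack's top). It slides down at about 2.5 N and stays where left. Over a stored part it stops at 0.004 to 0.005, then yields only about 0.1 mm per N; in the empty pocket it goes to 0.026 (yielding there likewise), and a wheel on it has its centre 53 mm above the rack's underside
- pocket_4 (a point): centre of pocket 4's mouth, at the rack's top face (z = 41): +y row, -x column. The pocket's axes are the rack's: 30 wide (x), 84 long (y)
- cover_4 (a joint): flat grey cover closing pocket 4, how far it has sunk (m): 0 to 0.002 at the start (at 0 its top is 2 mm below the rack's top). It slides down at about 2.5 N and stays where left. Over a stored part it stops at 0.004 to 0.005, then yields only about 0.1 mm per N; in the empty pocket it goes to 0.026 (yielding there likewise), and a wheel on it has its centre 53 mm above the rack's underside
- pocket_5 (a point): centre of pocket 5's mouth, at the rack's top face (z = 41): +y row, middle column. The pocket's axes are the rack's: 30 wide (x), 84 long (y)
- cover_5 (a joint): flat grey cover closing pocket 5, how far it has sunk (m): 0 to 0.002 at the start (at 0 its top is 2 mm below the rack's top). It slides down at about 2.5 N and stays where left. Over a stored part it stops at 0.004 to 0.005, then yields only about 0.1 mm per N; in the empty pocket it goes to 0.026 (yielding there likewise), and a wheel on it has its centre 53 mm above the rack's underside
- pocket_6 (a point): centre of pocket 6's mouth, at the rack's top face (z = 41): +y row, +x column. The pocket's axes are the rack's: 30 wide (x), 84 long (y)
- cover_6 (a joint): flat grey cover closing pocket 6, how far it has sunk (m): 0 to 0.002 at the start (at 0 its top is 2 mm below the rack's top). It slides down at about 2.5 N and stays where left. Over a stored part it stops at 0.004 to 0.005, then yields only about 0.1 mm per N; in the empty pocket it goes to 0.026 (yielding there likewise), and a wheel on it has its centre 53 mm above the rack's underside
Not all that is in view belongs to the job. Of the things that look like the wheel, the smaller one is meant. Leave any turquoise look-alike of the paddle alone.

How it is judged:
By the outcome, as a careful person would: the job done as asked, in the order asked, and still so for the second after the job is handed in, with the robot touching nothing.
It also fails if it takes over 72 s, if anything falls off the work surface, if the arm or the gripper's body presses on something with over 40 N, if the wrist force passes 120 N, or if a joint passes its speed limit or range.

## Working session

There is one attempt and no reset: what is moved stays moved. The work goes in short steps, Python scripts to look and compute and a tool call to move; the robot and the scene stay as the last step left them, time stands still between calls to the robot, and variables do not carry over. Pictures are saved under pics/ and viewed, and the job is handed in when it is done.

Besides the shell and the picture viewer there is one more tool, called by a JSON object that holds its "fn" and its "kwargs". arm_command: Moves the arm, as the interface text tells. Its arguments: {"type":"object","properties":{"series":{"type":"array"},"newtons":{"type":"number"}},"required":["series"]}

```bash
mkdir -p pics
cat > h.py <<'E'
from workcell import bot
import numpy as np, cv2
from scipy.spatial.transform import Rotation as R
def snap(name,tag):
    p,d=bot.read_camera(name); cv2.imwrite(f'pics/{tag}.png',p); np.savez(f'pics/{tag}.npz',p=p,d=d); return p,d
def world(name,d):
    i=bot.camera_info(name);K=i['K'];T=i['extrinsics']
    v,u=np.mgrid[0:d.shape[0],0:d.shape[1]]
    P=np.stack([(u-K[0][2])/K[0][0]*d,(v-K[1][2])/K[1][1]*d,d],-1)
    T=np.array(T); return P@T[:3,:3].T+T[:3,3]
def st():
    s=bot.read_state(); Rm=R.from_rotvec(s['tcp_rot']).as_matrix()
    print('t',s['time'],'pos',np.round(s['tool_pos'],4),'F',np.round(s['wrist_force'],2),'M',np.round(s['torque'],2),'w',round(s['width'],3));print(np.round(Rm,4)); print('q',np.round(s['q'],3)); return s,Rm
E
python3 - <<'E'
from h import *
st()
for n in('top','side'):
    p,d=snap(n,n+'0'); print(n,np.round(bot.camera_info(n)['extrinsics'],3),bot.camera_info(n)['K'])
E
```

```text
t 0.0 pos [0.2023 0.6432 0.2519] F [-0.55 -0.04  0.59] M [ 0.02 -0.04  0.02] w 1.0
[[-8.000e-04  3.001e-01  9.539e-01]
 [-2.200e-03  9.539e-01 -3.001e-01]
 [-1.000e+00 -2.300e-03 -1.000e-04]]
q [ 1.229  0.265  1.605 -0.     1.274 -0.037]
top [[-1.100e-02 -9.810e-01  1.960e-01  2.430e-01]
 [-1.000e+00  1.100e-02 -1.000e-03  3.000e-02]
 [-1.000e-03 -1.960e-01 -9.810e-01  1.554e+00]
 [ 0.000e+00  0.000e+00  0.000e+00  1.000e+00]] [[493.28419488   0.         281.83855751]
 [  0.         493.28419488 206.59444478]
 [  0.           0.           1.        ]]
side [[-0.998  0.012 -0.054  0.622]
 [ 0.054  0.442 -0.895  1.349]
 [ 0.014 -0.897 -0.442  0.779]
 [ 0.     0.     0.     1.   ]] [[521.69727387   0.         272.39094324]
 [  0.         521.69727387 206.6664469 ]
 [  0.           0.           1.        ]]
```

View pics/top0.png

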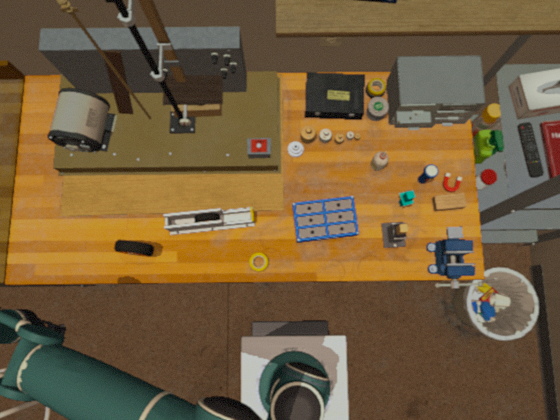

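View pics/side0.png

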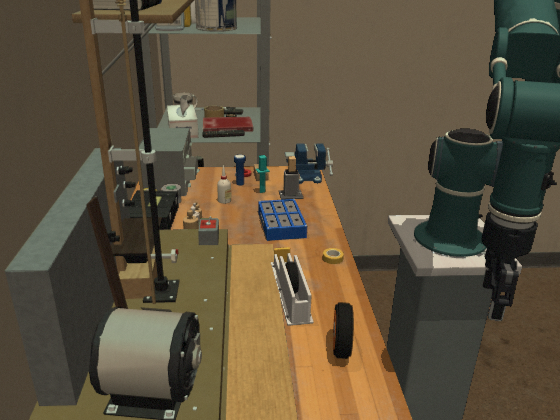

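Run:
```python
from h import *
p=np.load('pics/top0.npz')['p']
def crop(x0,y0,x1,y1,s,t): cv2.imwrite(f'pics/{t}.png',cv2.resize(p[y0:y1,x0:x1],None,fx=s,fy=s,interpolation=cv2.INTER_CUBIC))
crop(155,195,265,275,7,'cA'); crop(285,190,365,250,9,'cB'); crop(370,180,440,250,8,'cC')
```

```text
(no output)
```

View pics/cA.png

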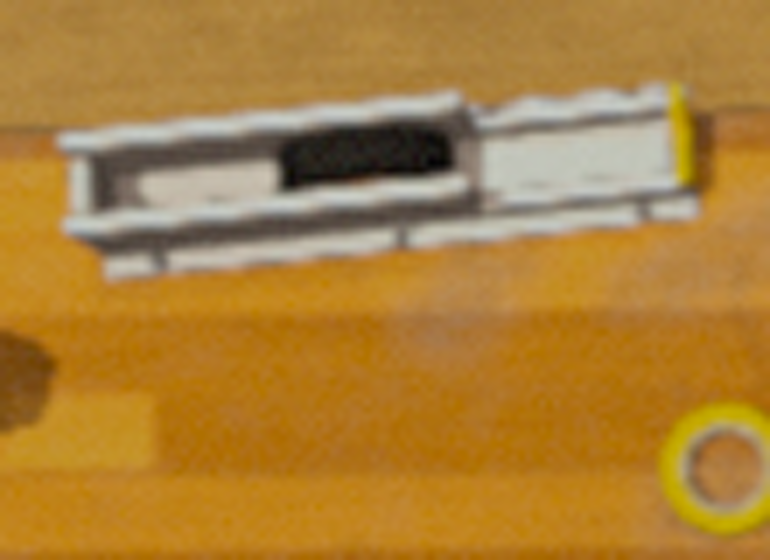

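View pics/cB.png

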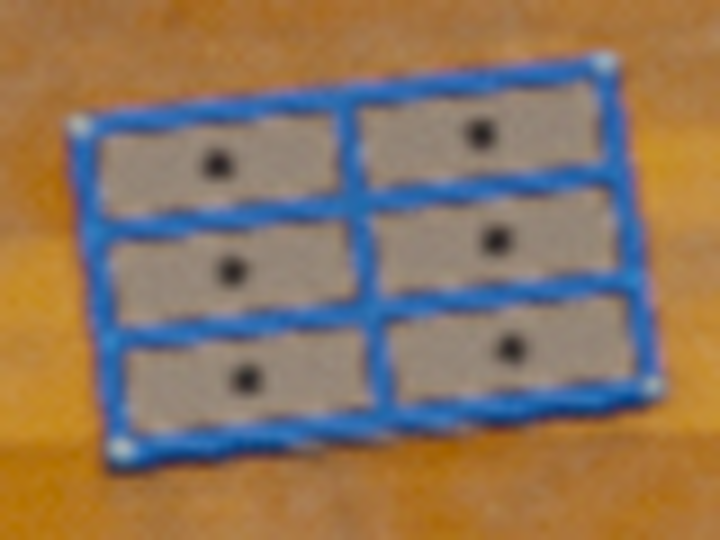

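View pics/cC.png

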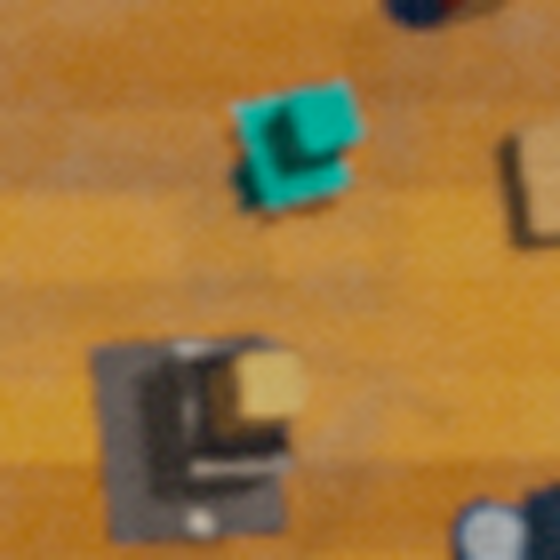

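```bash
cat >> h.py <<'E'
def ray(name,uv,z):
    i=bot.camera_info(name);K=np.array(i['K']);T=np.array(i['extrinsics'])
    r=T[:3,:3]@np.linalg.inv(K)@np.array([uv[0],uv[1],1.]); return T[:3,3]+r*(z-T[2,3])/r[2]
def proj(name,P):
    i=bot.camera_info(name);K=np.array(i['K']);T=np.array(i['extrinsics'])
    c=(np.atleast_2d(P)-T[:3,3])@T[:3,:3]; q=c@K.T; return q[:,:2]/q[:,2:]
E
python3 - <<'E'
from h import *
def rb(a,ox,oy,s,z): return np.array([ray('top',(ox+u/s-.5+.5/s,oy+v/s-.5+.5/s),z) for u,v in a])
c=rb([(218,165),(481,133),(232,271),(497,240),(247,379),(512,348)],285,190,9,.0385)
print('pockets img (TL,TR,ML,MR,BL,BR)\n',np.round(c,4),'center',c.mean(0))
k=rb([(80,125),(605,62),(652,385),(122,450)],285,190,9,.041);print('rack corners',np.round(k,4),k.mean(0))
v=c[[0,2,4]].mean(0)-c[[1,3,5]].mean(0);print('rack yaw',np.degrees(np.arctan2(-v[0],v[1])),np.linalg.norm(v))
ch=rb([(58,135),(65,230),(465,97),(470,185)],155,195,7,.082);print('chute high',np.round(ch,4))
s=rb([(683,83),(688,188)],155,195,7,.049);print('stop',np.round(s,4))
f=rb([(92,350),(108,540),(285,530),(270,337)],370,180,8,.004);print('foot',np.round(f,4),f.mean(0))
h=rb([(268,385)],370,180,8,.144);print('handle top',h)
for t in [(0,1),(1,2)]: pass
h=rb([(300,160)],370,180,8,.1);print('teal',h)
E
```

```text
pockets img (TL,TR,ML,MR,BL,BR)
 [[ 0.5404 -0.0554  0.0385]
 [ 0.5507 -0.1473  0.0385]
 [ 0.5029 -0.0595  0.0385]
 [ 0.5128 -0.1516  0.0385]
 [ 0.4651 -0.0638  0.0385]
 [ 0.4749 -0.1555  0.0385]] center [ 0.50781578 -0.10551217  0.0385    ]
rack corners [[ 0.5546 -0.0076  0.041 ]
 [ 0.575  -0.1911  0.041 ]
 [ 0.4612 -0.2028  0.041 ]
 [ 0.4407 -0.0203  0.041 ]] [ 0.50785656 -0.10544243  0.041     ]
rack yaw 6.2181010795482745 0.09239676035881007
chute high [[0.5183 0.3901 0.082 ]
 [0.4766 0.3856 0.082 ]
 [0.5331 0.2139 0.082 ]
 [0.4943 0.2112 0.082 ]]
stop [[0.5449 0.1212 0.049 ]
 [0.4976 0.119  0.049 ]]
foot [[ 0.4946 -0.2863  0.004 ]
 [ 0.4188 -0.2888  0.004 ]
 [ 0.422  -0.3587  0.004 ]
 [ 0.4991 -0.3573  0.004 ]] [ 0.45859781 -0.32275109  0.004     ]
handle top [[ 0.458408   -0.32053101  0.144     ]]
teal [[ 0.55060841 -0.34857364  0.1       ]]
```

Run:
```python
from h import *
p=np.load('pics/side0.npz')['p']
def crop(x0,y0,x1,y1,s,t): cv2.imwrite(f'pics/{t}.png',cv2.resize(p[y0:y1,x0:x1],None,fx=s,fy=s,interpolation=cv2.INTER_CUBIC))
crop(260,240,330,330,6,'sA'); crop(210,140,320,245,6,'sB')
```

```text
(no output)
```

View pics/sA.png

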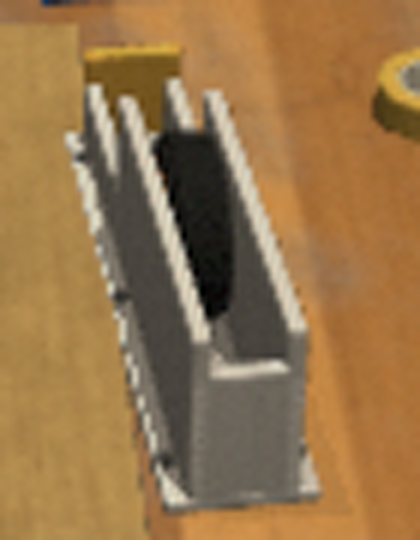

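View pics/sB.png

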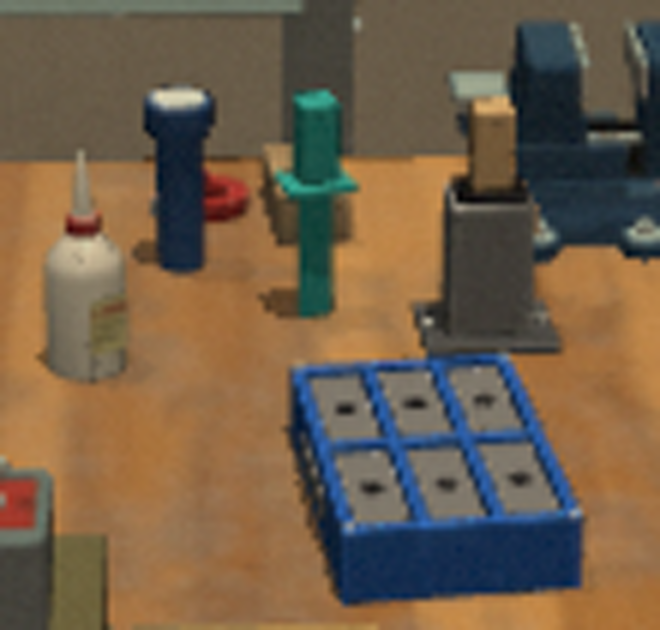

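```bash
cat >> h.py <<'E'
def plan(target,yaw_deg,n,grip,start=None):
    s=bot.read_state(); Rm=R.from_rotvec(s['tcp_rot']); p=np.array(s['tool_pos'])
    c,si=np.cos(np.radians(yaw_deg)),np.sin(np.radians(yaw_deg))
    Rt=R.from_matrix(np.array([[0,0,-1],[c,si,0],[si,-c,0]]).T)
    rows=[]
    for k in range(n):
        rv=(Rm.inv()*Rt).as_rotvec()/(n-k); d=Rm.inv().apply((np.array(target)-p)/(n-k))*100
        row=[round(float(x),3) for x in rv]+[round(float(x),2) for x in d]+[grip]; rows.append(row)
        p=p+Rm.apply(np.array(row[3:6])/100); Rm=Rm*R.from_rotvec(row[:3])
    for r in rows: print(r,',')
    return rows
E
python3 - <<'E'
from h import *
from scipy.optimize import least_squares
def up(a,ox,oy,s): return np.array([(ox+u/s-.5+.5/s,oy+v/s-.5+.5/s) for u,v in a])
t=up([(58,135),(65,230),(465,97),(470,185),(683,83),(690,188)],155,195,7)
to=np.array([(.0225,.135,.082),(-.0225,.135,.082),(.0225,-.04,.082),(-.0225,-.04,.082),(.0225,-.135,.049),(-.0225,-.135,.049)])
s=up([(188,342),(307,330),(205,345)],260,240,6)
so=np.array([(.0225,.135,.082),(-.0225,.135,.082),(.0145,.135,.082)])
def tf(x,o): 
    c,q=np.cos(x[2]),np.sin(x[2]); return np.c_[o[:,0]*c-o[:,1]*q+x[0],o[:,0]*q+o[:,1]*c+x[1],o[:,2]]
f=lambda x:np.r_[(proj('top',tf(x,to))-t).ravel()]
r=least_squares(f,[.51,.25,.09],loss='soft_l1');print('chute top',r.x,np.degrees(r.x[2]),np.round(r.fun,1))
print('side resid',np.round(proj('side',tf(r.x,so))-s,1))
# depth checks
d=np.load('pics/top0.npz')['d']; W=world('top',d)
def cl(x0,x1,y0,y1,z0,z1):
    m=(W[...,0]>x0)&(W[...,0]<x1)&(W[...,1]>y0)&(W[...,1]<y1)&(W[...,2]>z0)&(W[...,2]<z1);return W[m]
h=cl(.42,.50,-.36,-.28,.13,.16);print('handle',len(h),h.mean(0),np.median(h,0),h.min(0),h.max(0))
h=cl(.52,.60,-.40,-.30,.12,.16);print('teal',len(h),h.mean(0),h.min(0),h.max(0))
k=cl(.4,.62,-.25,.03,.03,.055);print('rack',len(k),np.median(k[:,2]),(k.min(0)+k.max(0))/2)
# wheel: dark pixels in channel
P=np.load('pics/top0.npz')['p'];m=(P.max(2)<60)&(W[...,0]>.46)&(W[...,0]<.56)&(W[...,1]>.2)&(W[...,1]<.36)
c,q=np.cos(r.x[2]),np.sin(r.x[2]);w=W[m];yl=-(w[:,0]-r.x[0])*q+(w[:,1]-r.x[1])*c;xl=(w[:,0]-r.x[0])*c+(w[:,1]-r.x[1])*q
hi=w[:,2]>.07;print('wheel',len(w),yl.min(),yl.max(),'z>.07',hi.sum(),np.median(yl[hi]),np.median(xl[hi]),w[:,2].max())
plan([.48,.2,.25],30,11,1)
E
```

```text
chute top [0.50950856 0.25329006 0.08836918] 5.06318098465696 [ 0.1 -0.6 -0.1  0.5 -0.5 -0.7 -0.1  1.2  0.1  0.3  0.4 -0.5]
side resid [[-0.3 -1. ]
 [-0.5 -0.5]
 [ 0.4 -1.8]]
handle 81 [ 0.45784961 -0.31956255  0.14294357] [ 0.45762817 -0.319651    0.14341692] [ 0.44617544 -0.33272368  0.13031862] [ 0.46985856 -0.3079298   0.15226492]
teal 83 [ 0.55756103 -0.3466219   0.13582864] [ 0.54461163 -0.36064987  0.12225876] [ 0.57286494 -0.33350368  0.14573545]
rack 2391 0.03944176326278259 [ 0.50670864 -0.10434823  0.04136968]
wheel 163 -0.030040242606414348 0.04115854668685918 z>.07 142 0.007606778076589552 0.0002000268085187208 0.09174739232133033
[0.067, 0.0, 0.0, 0.03, -3.09, 3.62, 1] ,
[0.068, 0.0, 0.0, 0.02, -2.84, 3.82, 1] ,
[0.067, 0.0, 0.0, 0.03, -2.57, 4.0, 1] ,
[0.068, 0.0, 0.0, 0.02, -2.3, 4.16, 1] ,
[0.067, 0.0, 0.0, 0.03, -2.01, 4.31, 1] ,
[0.068, 0.0, 0.0, 0.02, -1.72, 4.43, 1] ,
[0.067, 0.0, 0.0, 0.03, -1.41, 4.54, 1] ,
[0.068, 0.0, 0.0, 0.02, -1.1, 4.62, 1] ,
[0.067, 0.0, 0.001, 0.03, -0.79, 4.69, 1] ,
[0.068, 0.001, 0.0, 0.02, -0.47, 4.73, 1] ,
[0.067, 0.0, 0.001, 0.02, -0.15, 4.75, 1] ,
```

{"fn": "arm_command", "kwargs": {"series": [[[0.067,0,0,0,-3.1,3.6,1],[0.067,0,0,0,-2.8,3.8,1],[0.067,0,0,0,-2.6,4,1],[0.067,0,0,0,-2.3,4.2,1],[0.067,0,0,0,-2,4.3,1],[0.067,0,0,0,-1.7,4.4,1],[0.067,0,0,0,-1.4,4.5,1],[0.067,0,0,0,-1.1,4.6,1],[0.067,0,0,0,-0.8,4.7,1],[0.067,0,0,0,-0.5,4.7,1]]]}}

```text
time: 1.1
tool_pos: [0.4535, 0.2282, 0.2463]
tcp_rot: [0.765, 1.431, -0.778]
wrist_force: [0.9, 0.3, 0.3]
width: 1.0
```

Run:
```python
from h import *
st(); plan([.458,-.32,.22],2.5,10,1)
```

```text
t 1.1 pos [0.4535 0.2282 0.2463] F [0.86 0.34 0.26] M [-0.   -0.03  0.02] w 1.0
[[-0.0053  0.8359  0.5489]
 [-0.0064  0.5489 -0.8359]
 [-1.     -0.0079  0.0024]]
q [ 0.419 -0.046  1.958 -0.004  1.236 -0.16 ]
[0.054, 0.0, 0.001, 0.3, -2.97, 4.61, 1] ,
[0.054, 0.0, 0.001, 0.3, -2.72, 4.76, 1] ,
[0.054, 0.001, 0.001, 0.29, -2.46, 4.9, 1] ,
[0.054, 0.0, 0.001, 0.28, -2.19, 5.02, 1] ,
[0.054, 0.001, 0.0, 0.28, -1.91, 5.14, 1] ,
[0.053, 0.0, 0.001, 0.28, -1.63, 5.23, 1] ,
[0.054, 0.001, 0.0, 0.28, -1.36, 5.31, 1] ,
[0.053, 0.0, 0.001, 0.27, -1.07, 5.38, 1] ,
[0.054, 0.001, 0.0, 0.27, -0.78, 5.42, 1] ,
[0.053, 0.0, 0.001, 0.27, -0.48, 5.46, 1] ,
```

{"fn": "arm_command", "kwargs": {"series": [[[0.054,0,0,0.2,-2.5,3.9,1],[0.054,0,0,0.2,-2.3,4.1,1],[0.054,0,0,0.2,-2.1,4.2,1],[0.054,0,0,0.2,-1.9,4.3,1],[0.054,0,0,0.2,-1.6,4.4,1],[0.054,0,0,0.2,-1.4,4.5,1],[0.054,0,0,0.2,-1.2,4.6,1],[0.054,0,0,0.2,-0.9,4.7,1],[0.054,0,0,0.2,-0.7,4.7,1],[0.054,0,0,0.2,-0.4,4.7,1]]]}}

```text
time: 2.1
tool_pos: [0.4499, -0.2619, 0.2265]
tcp_rot: [1.191, 1.216, -1.202]
wrist_force: [-0.0, 0.0, 0.6]
width: 1.003
```

Run:
```python
from h import *
st(); plan([.458,-.32,.2],2.5,4,1)
```

```text
t 2.1 pos [ 0.4499 -0.2619  0.2265] F [-0.01  0.04  0.59] M [-0.02 -0.01  0.05] w 1.003
[[-0.0042  0.9998  0.0169]
 [-0.0056  0.0169 -0.9998]
 [-1.     -0.0043  0.0055]]
q [-0.571 -0.01   1.961 -0.007  1.191 -0.585]
[-0.007, 0.001, 0.001, 0.67, 0.18, 1.45, 1] ,
[-0.007, 0.001, 0.001, 0.67, 0.17, 1.46, 1] ,
[-0.006, 0.002, 0.001, 0.67, 0.16, 1.45, 1] ,
[-0.007, 0.001, 0.001, 0.66, 0.15, 1.46, 1] ,
```

{"fn": "arm_command", "kwargs": {"series": [[[-0.007,0.001,0.001,0.7,0.2,1.45,1],[-0.007,0.001,0.001,0.7,0.2,1.45,1],[-0.007,0.001,0.001,0.7,0.2,1.45,1],[-0.007,0.001,0.001,0.7,0.2,1.45,1],[0,0,0,0,0,0,1]]]}}

```text
time: 2.6
tool_pos: [0.4579, -0.3278, 0.1951]
tcp_rot: [1.178, 1.229, -1.182]
wrist_force: [-0.6, 0.4, -0.4]
width: 1.0
```

Run:
```python
from h import *
st(); plan([.458,-.32,.122],2.5,4,1)
for n in('top','side'):
    p,d=snap(n,n+'1')
    x=(370,180,440,250) if n=='top' else (210,120,320,225)
    cv2.imwrite(f'pics/{n}1c.png',cv2.resize(p[x[1]:x[3],x[0]:x[2]],None,fx=5,fy=5,interpolation=cv2.INTER_CUBIC))
```

```text
t 2.6 pos [ 0.4579 -0.3278  0.1951] F [-0.59  0.38 -0.45] M [ 0.02  0.01 -0.01] w 1.0
[[-2.300e-03  9.992e-01  3.990e-02]
 [-1.000e-03  3.990e-02 -9.992e-01]
 [-1.000e+00 -2.300e-03  9.000e-04]]
q [-0.664  0.099  1.908 -0.002  1.136 -0.703]
[-0.001, 0.0, 0.001, 1.83, 0.01, -0.2, 1] ,
[-0.001, 0.0, 0.0, 1.83, 0.01, -0.2, 1] ,
[-0.001, 0.0, 0.001, 1.83, 0.02, -0.19, 1] ,
[-0.001, 0.001, 0.0, 1.82, 0.01, -0.2, 1] ,
```

View pics/side1c.png

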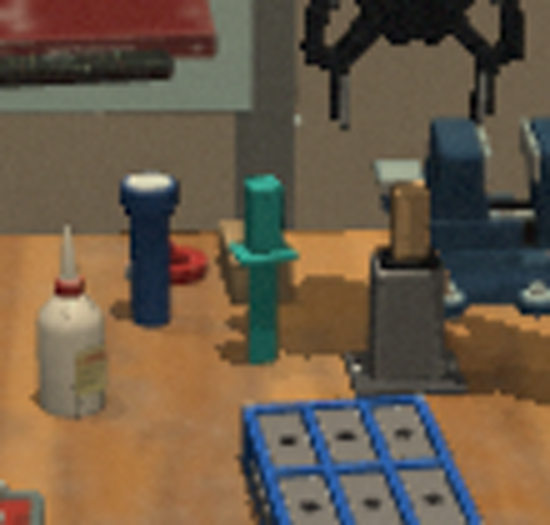

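{"fn": "arm_command", "kwargs": {"series": [[[0,0,0,1.5,0,-0.4,1],[0,0,0,1.5,0,-0.3,1],[0,0,0,1.5,0,0,1],[0,0,0,1,0,0,1],[0,0,0,0,0,0,1]]]}}

```text
time: 3.2
tool_pos: [0.4578, -0.3145, 0.1365]
tcp_rot: [1.176, 1.232, -1.177]
wrist_force: [0.2, 0.0, 0.0]
width: 1.002
```

Run:
```python
from h import *
st(); plan([.458,-.32,.122],2.5,2,1)
```

```text
t 3.2 pos [ 0.4578 -0.3145  0.1365] F [0.2  0.04 0.03] M [ 0.04 -0.01 -0.03] w 1.002
[[-1.90e-03  9.99e-01  4.48e-02]
 [ 6.00e-04  4.48e-02 -9.99e-01]
 [-1.00e+00 -1.90e-03 -7.00e-04]]
q [-6.460e-01  1.430e-01  1.976e+00 -1.000e-03  1.024e+00 -6.910e-01]
[0.001, -0.0, 0.001, 0.72, -0.0, 0.27, 1] ,
[0.0, -0.001, 0.001, 0.73, -0.0, 0.28, 1] ,
```

{"fn": "arm_command", "kwargs": {"series": [[[0,0,0,0.7,0,0.5,1],[0,0,0,0,0,0,1],[0,0,0,0.5,0,0,1],[0,0,0,0,0,0,1]]]}}

```text
time: 3.6
tool_pos: [0.4585, -0.3197, 0.124]
tcp_rot: [1.175, 1.231, -1.176]
wrist_force: [-0.4, 0.2, -1.2]
width: 0.999
```

Run:
```python
from h import *
st(); plan([.458,-.32,.122],2.5,1,1)
```

```text
t 3.6 pos [ 0.4585 -0.3197  0.124 ] F [-0.41  0.17 -1.16] M [ 0.02  0.01 -0.  ] w 0.999
[[-0.0011  0.999   0.0455]
 [-0.      0.0455 -0.999 ]
 [-1.     -0.0011 -0.    ]]
q [-6.530e-01  1.630e-01  1.979e+00 -1.000e-03  1.000e+00 -6.980e-01]
[0.002, -0.0, 0.001, 0.2, -0.05, 0.03, 1] ,
```

Good. Close.

{"fn": "arm_command", "kwargs": {"series": [[[0,0,0,0.2,0,0,1],[0,0,0,0,0,0,0],[0,0,0,0,0,0,0],[0,0,0,0,0,0,0],[0,0,0,0,0,0,0],[0,0,0,0,0,0,0],[0,0,0,0,0,0,0]]], "newtons": 60}}

```text
time: 4.3
tool_pos: [0.4594, -0.3207, 0.1234]
tcp_rot: [1.175, 1.228, -1.176]
wrist_force: [-0.2, -0.2, -2.0]
width: 0.276
```

Run:
```python
from h import *
st()
p,d=snap('side','side2')
cv2.imwrite(f'pics/side2c.png',cv2.resize(p[120:225,210:320],None,fx=5,fy=5,interpolation=cv2.INTER_CUBIC))
```

```text
t 4.3 pos [ 0.4594 -0.3207  0.1234] F [-0.22 -0.16 -2.01] M [ 0.03  0.01 -0.02] w 0.276
[[ 0.0014  0.999   0.0451]
 [-0.0019  0.0451 -0.999 ]
 [-1.      0.0013  0.0019]]
q [-6.530e-01  1.640e-01  1.979e+00 -1.000e-03  9.960e-01 -6.980e-01]
```

View pics/side2c.png

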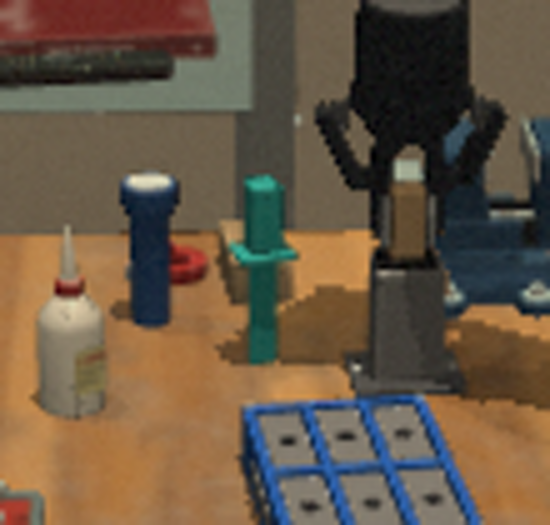

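{"fn": "arm_command", "kwargs": {"series": [[[0,0,0,-1.5,0,0,0],[0,0,0,-2,0,0,0],[0,0,0,-2.5,0,0,0],[0,0,0,-2.5,0,0,0],[0,0,0,-2,0,0,0],[0,0,0,0,0,0,0]]]}}

```text
time: 4.95
tool_pos: [0.4584, -0.3197, 0.2348]
tcp_rot: [1.175, 1.231, -1.177]
wrist_force: [-0.0, -0.1, -1.2]
width: 0.272
```

Run:
```python
from h import *
st(); plan([.4749,-.1555,.19],6.2,6,0)
```

```text
t 4.95 pos [ 0.4584 -0.3197  0.2348] F [-0.02 -0.1  -1.24] M [-0.03 -0.01 -0.02] w 0.272
[[-7.00e-04  9.99e-01  4.51e-02]
 [-1.00e-04  4.51e-02 -9.99e-01]
 [-1.00e+00 -7.00e-04  1.00e-04]]
q [-6.530e-01  5.800e-02  1.876e+00 -1.000e-03  1.208e+00 -6.980e-01]
[-0.011, 0.0, 0.0, 0.75, 0.4, -2.72, 0] ,
[-0.01, 0.0, 0.0, 0.74, 0.43, -2.72, 0] ,
[-0.011, 0.0, 0.0, 0.75, 0.46, -2.71, 0] ,
[-0.01, 0.0, 0.0, 0.74, 0.48, -2.71, 0] ,
[-0.011, 0.0, 0.0, 0.75, 0.51, -2.7, 0] ,
[-0.01, 0.0, 0.001, 0.74, 0.55, -2.7, 0] ,
```

{"fn": "arm_command", "kwargs": {"series": [[[-0.011,0,0,0,0.4,-2.7,0],[-0.011,0,0,0,0.4,-2.7,0],[-0.011,0,0,0.5,0.5,-2.7,0],[-0.011,0,0,1.3,0.5,-2.7,0],[-0.011,0,0,1.3,0.5,-2.7,0],[-0.01,0,0,1.3,0.5,-2.7,0],[0,0,0,0,0,0,0],[0,0,0,0,0,0,0]]]}}

```text
time: 5.75
tool_pos: [0.4728, -0.1508, 0.187]
tcp_rot: [1.126, 1.26, -1.129]
wrist_force: [-0.4, 0.2, -1.6]
width: 0.276
```

Run:
```python
from h import *
st(); plan([.4749,-.1555,.165],6.2,2,0)
```

```text
t 5.75 pos [ 0.4728 -0.1508  0.187 ] F [-0.39  0.16 -1.64] M [-0.01  0.05 -0.05] w 0.276
[[-2.000e-03  9.939e-01  1.104e-01]
 [-1.100e-03  1.104e-01 -9.939e-01]
 [-1.000e+00 -2.100e-03  9.000e-04]]
q [-3.580e-01 -2.200e-02  2.050e+00 -2.000e-03  1.115e+00 -4.680e-01]
[0.001, 0.0, 0.001, 1.1, 0.08, 0.24, 0] ,
[0.001, 0.001, 0.001, 1.1, 0.08, 0.25, 0] ,
```

{"fn": "arm_command", "kwargs": {"series": [[[0,0,0,1.2,0.1,0.25,0],[0,0,0,1.2,0.1,0.25,0],[0,0,0,0,0,0,0],[0,0,0,0,0,0,0]]]}}

```text
time: 6.15
tool_pos: [0.4754, -0.1586, 0.1609]
tcp_rot: [1.127, 1.258, -1.132]
wrist_force: [1.0, 0.7, -0.8]
width: 0.277
```

Run:
```python
from h import *
st()
for n,x in (('side',(250,170,320,245)),('top',(285,190,375,250))):
    p,d=snap(n,n+'3')
    cv2.imwrite(f'pics/{n}3c.png',cv2.resize(p[x[1]:x[3],x[0]:x[2]],None,fx=7,fy=7,interpolation=cv2.INTER_CUBIC))
```

```text
t 6.15 pos [ 0.4754 -0.1586  0.1609] F [ 1.04  0.74 -0.81] M [-0.   -0.02 -0.  ] w 0.277
[[-0.0018  0.9942  0.1075]
 [-0.0021  0.1075 -0.9942]
 [-1.     -0.002   0.0019]]
q [-0.37   0.014  2.066 -0.003  1.063 -0.476]
```

View pics/side3c.png

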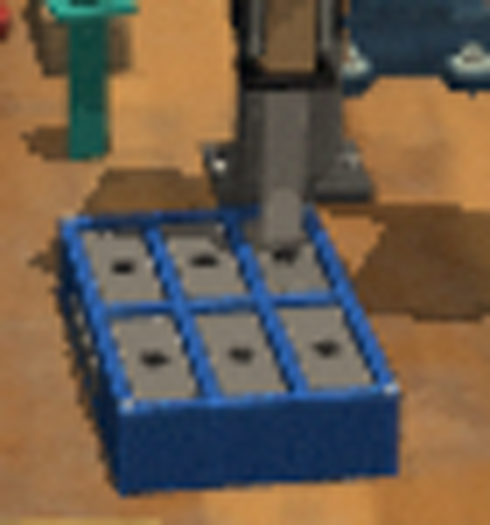

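View pics/top3c.png

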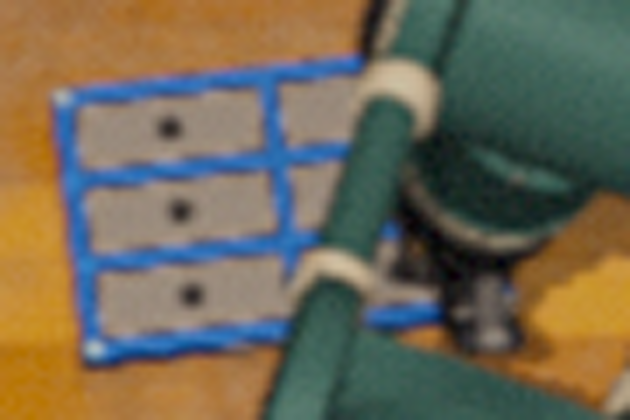

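{"fn": "arm_command", "kwargs": {"series": [[[0,0,0,0.2,0,0,0],[0,0,0,0.2,0,0,0],[0,0,0,0.2,0,0,0],[0,0,0,0,0,0,0]]]}}

```text
time: 6.65
tool_pos: [0.4762, -0.1591, 0.1559]
tcp_rot: [1.128, 1.256, -1.131]
wrist_force: [-0.7, -0.9, -1.1]
width: 0.276
```

{"fn": "arm_command", "kwargs": {"series": [[[0,0,0,0.2,0,0,0],[0,0,0,0,0,0,0]]]}}

```text
time: 6.85
tool_pos: [0.4765, -0.1591, 0.1542]
tcp_rot: [1.128, 1.255, -1.13]
wrist_force: [0.4, 0.1, -1.0]
width: 0.271
```

{"fn": "arm_command", "kwargs": {"series": [[[0,0,0,0.2,0,0,0],[0,0,0,0,0,0,0]]]}}

```text
time: 7.05
tool_pos: [0.4768, -0.1591, 0.1525]
tcp_rot: [1.128, 1.254, -1.13]
wrist_force: [-0.6, -0.4, -0.7]
width: 0.279
```

{"fn": "arm_command", "kwargs": {"series": [[[0,0,0,0.2,0,0,0],[0,0,0,0,0,0,0]]]}}

```text
time: 7.25
tool_pos: [0.4771, -0.1592, 0.1515]
tcp_rot: [1.128, 1.254, -1.13]
wrist_force: [-2.2, -0.3, 1.3]
width: 0.273
```

{"fn": "arm_command", "kwargs": {"series": [[[0,0,0,0.1,0,0,0],[0,0,0,0,0,0,0]]]}}

```text
time: 7.45
tool_pos: [0.4771, -0.1592, 0.1515]
tcp_rot: [1.128, 1.254, -1.13]
wrist_force: [-1.3, 0.0, 1.0]
width: 0.273
```

{"fn": "arm_command", "kwargs": {"series": [[[0,0,0,0.15,0,0,0],[0,0,0,0,0,0,0]]]}}

```text
time: 7.65
tool_pos: [0.4772, -0.1593, 0.1513]
tcp_rot: [1.127, 1.254, -1.13]
wrist_force: [-1.8, 0.6, 3.6]
width: 0.275
```

{"fn": "arm_command", "kwargs": {"series": [[[0,0,0,-1,0,0,0],[0,0,0,-0.5,0,0,0],[0,0,0,0,1.8,0,0],[0,0,0,0,1.8,0,0],[0,0,0,0,0,0,0],[0,0,0,0,0,0,0]]]}}

```text
time: 8.25
tool_pos: [0.5136, -0.1554, 0.167]
tcp_rot: [1.128, 1.253, -1.13]
wrist_force: [-0.5, 0.1, -1.5]
width: 0.272
```

Run:
```python
from h import *
st(); plan([.5128,-.1516,.157],6.2,1,0)
```

```text
t 8.25 pos [ 0.5136 -0.1554  0.167 ] F [-0.54  0.15 -1.51] M [ 0.06  0.04 -0.01] w 0.272
[[ 0.0027  0.9942  0.1075]
 [-0.0042  0.1075 -0.9942]
 [-1.      0.0022  0.0045]]
q [-0.338  0.072  1.993 -0.004  1.073 -0.444]
[-0.0, 0.004, -0.002, 1.0, -0.04, -0.39, 0] ,
```

{"fn": "arm_command", "kwargs": {"series": [[[0,0.004,-0.002,0.6,0,-0.3,0],[0,0,0,0.5,0,0,0],[0,0,0,0,0,0,0],[0,0,0,0.2,0,0,0],[0,0,0,0,0,0,0]]]}}

```text
time: 8.75
tool_pos: [0.5114, -0.1522, 0.1528]
tcp_rot: [1.13, 1.258, -1.13]
wrist_force: [0.2, 1.3, -0.7]
width: 0.277
```

{"fn": "arm_command", "kwargs": {"series": [[[0,0,0,0.2,0,0,0],[0,0,0,0,0,0,0]]]}}

```text
time: 8.95
tool_pos: [0.5113, -0.1523, 0.1509]
tcp_rot: [1.13, 1.258, -1.13]
wrist_force: [-0.8, -0.3, -1.3]
width: 0.273
```

{"fn": "arm_command", "kwargs": {"series": [[[0,0,0,0.2,0,0,0],[0,0,0,0,0,0,0]]]}}

```text
time: 9.15
tool_pos: [0.5112, -0.1524, 0.1488]
tcp_rot: [1.13, 1.258, -1.131]
wrist_force: [0.2, 0.1, -0.4]
width: 0.279
```

{"fn": "arm_command", "kwargs": {"series": [[[0,0,0,0.2,0,0,0],[0,0,0,0,0,0,0]]]}}

```text
time: 9.35
tool_pos: [0.5112, -0.1524, 0.1467]
tcp_rot: [1.13, 1.258, -1.131]
wrist_force: [-0.9, 0.1, -1.1]
width: 0.275
```

Run:
```python
from h import *
st()
for n,x in (('side',(250,150,320,245)),):
    p,d=snap(n,n+'4')
    cv2.imwrite(f'pics/{n}4c.png',cv2.resize(p[x[1]:x[3],x[0]:x[2]],None,fx=6,fy=6,interpolation=cv2.INTER_CUBIC))
```

```text
t 9.35 pos [ 0.5112 -0.1524  0.1467] F [-0.92  0.15 -1.08] M [-0.04 -0.02 -0.02] w 0.275
[[-7.000e-04  9.943e-01  1.067e-01]
 [-2.000e-04  1.067e-01 -9.943e-01]
 [-1.000e+00 -7.000e-04  1.000e-04]]
q [-0.336  0.091  2.014 -0.     1.038 -0.443]
```

View pics/side4c.png

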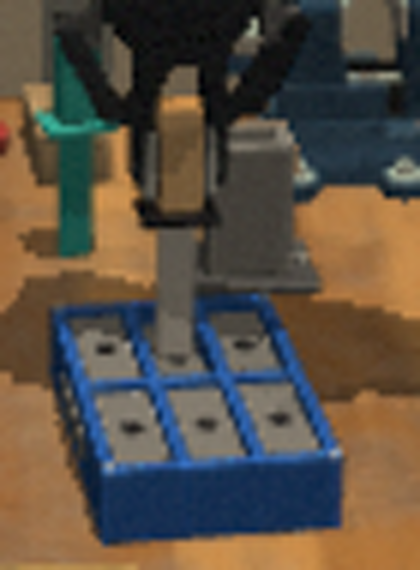

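Run:
```python
from h import *
from scipy.optimize import brentq
def zz(uv,y): return ray('side',uv,brentq(lambda z:ray('side',uv,z)[1]-y,-.1,.5))
o=.5/6-.5
for nm,uv,y in (('tip',(250+178/6+o,150+367/6+o),-.148),('collar bottom',(250+178/6+o,150+225/6+o),-.135),('collar top?',(250+178/6+o,150+207/6+o),-.135),('handle top',(250+183/6+o,150+97/6+o),-.14)): print(nm,zz(uv,y))
P=np.array([[.511,-.135,.1467-.117+.082],[.511,-.14,.1467-.117+.138],[.511,-.148,.0297]]);print(proj('side',P))
```

```text
tip [ 0.50905007 -0.148       0.02458333]
collar bottom [ 0.51164932 -0.135       0.11385789]
collar top? [ 0.51184889 -0.135       0.12408405]
handle top [ 0.51011046 -0.14        0.18333909]
[[279.4439753  187.71236669]
 [279.69330214 170.47488947]
 [278.67587193 209.33574047]]
```

Run:
```python
from h import *
p=np.load('pics/side4.npz')['p'];cv2.imwrite('pics/side4d.png',cv2.resize(p[150:225,262:300],None,fx=8,fy=8,interpolation=cv2.INTER_NEAREST))
```

```text
(no output)
```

View pics/side4d.png

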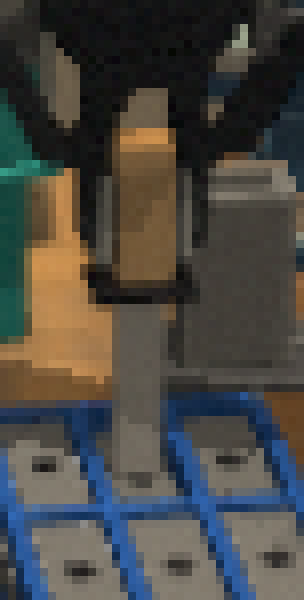

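{"fn": "arm_command", "kwargs": {"series": [[[0,0,0,0.3,0,0,0],[0,0,0,0.3,0,0,0],[0,0,0,0.3,0,0,0],[0,0,0,0.3,0,0,0],[0,0,0,0,0,0,0]]]}}

```text
time: 9.9
tool_pos: [0.5112, -0.1524, 0.1339]
tcp_rot: [1.13, 1.258, -1.131]
wrist_force: [0.2, -0.3, -1.3]
width: 0.277
```

{"fn": "arm_command", "kwargs": {"series": [[[0,0,0,0.2,0,0,0],[0,0,0,0,0,0,0],[0,0,0,0.2,0,0,0]]]}}

```text
time: 10.2
tool_pos: [0.5112, -0.1524, 0.1297]
tcp_rot: [1.13, 1.258, -1.131]
wrist_force: [-0.8, 0.1, 5.6]
width: 0.275
```

{"fn": "arm_command", "kwargs": {"series": [[[0,0,0,0.2,0,0,0],[0,0,0,0.2,0,0,0]]]}}

```text
time: 10.4
tool_pos: [0.5115, -0.1526, 0.1286]
tcp_rot: [1.129, 1.259, -1.131]
wrist_force: [-5.3, 1.9, 15.9]
width: 0.274
```

{"fn": "arm_command", "kwargs": {"series": [[[0,0,0,0.3,0,0,0],[0,0,0,0.3,0,0,0]]]}}

```text
time: 10.6
tool_pos: [0.5118, -0.1527, 0.128]
tcp_rot: [1.129, 1.26, -1.131]
wrist_force: [-7.1, 1.9, 20.1]
width: 0.276
```

{"fn": "arm_command", "kwargs": {"series": [[[0,0,0,-1.5,0,0,0],[0,0,0,-3,0,0,0],[0,0,0,-3.5,0,0,0],[0,0,0,-2.5,0,0,0]]]}}

```text
time: 11.0
tool_pos: [0.5085, -0.1515, 0.2311]
tcp_rot: [1.127, 1.27, -1.137]
wrist_force: [-0.2, -0.4, -0.7]
width: 0.273
```

Run:
```python
from h import *
st(); plan([.503,.328,.24],5.1,10,0)
```

```text
t 11.0 pos [ 0.5085 -0.1515  0.2311] F [-0.24 -0.38 -0.72] M [-0.03 -0.04 -0.02] w 0.273
[[-0.0122  0.9942  0.107 ]
 [ 0.0034  0.107  -0.9943]
 [-0.9999 -0.0118 -0.0047]]
q [-3.360e-01  1.400e-02  1.929e+00 -1.000e-03  1.212e+00 -4.430e-01]
[0.002, -0.0, 0.001, -0.07, 0.46, -4.77, 0] ,
[0.002, -0.001, 0.001, -0.07, 0.45, -4.78, 0] ,
[0.002, -0.0, 0.001, -0.08, 0.44, -4.78, 0] ,
[0.002, -0.001, 0.001, -0.08, 0.43, -4.78, 0] ,
[0.002, -0.0, 0.001, -0.08, 0.42, -4.78, 0] ,
[0.002, -0.001, 0.001, -0.08, 0.41, -4.78, 0] ,
[0.002, -0.0, 0.001, -0.08, 0.4, -4.77, 0] ,
[0.001, -0.001, 0.002, -0.08, 0.39, -4.78, 0] ,
[0.002, -0.0, 0.001, -0.09, 0.38, -4.78, 0] ,
[0.001, -0.001, 0.002, -0.09, 0.38, -4.77, 0] ,
```

{"fn": "arm_command", "kwargs": {"series": [[[0.002,0,0.001,-0.1,0.45,-4.6,0],[0.002,0,0.001,-0.1,0.45,-4.6,0],[0.002,0,0.001,-0.1,0.4,-4.6,0],[0.002,0,0.001,-0.1,0.4,-4.6,0],[0.002,0,0.001,-0.1,0.4,-4.6,0],[0.002,0,0.001,-0.1,0.4,-4.6,0],[0.002,0,0.001,-0.1,0.4,-4.6,0],[0.002,0,0.001,-0.1,0.4,-4.6,0],[0.002,0,0.001,-0.1,0.4,-4.3,0],[0,0,0,0,0.3,-3,0]]]}}

```text
time: 12.0
tool_pos: [0.5096, 0.3017, 0.2439]
tcp_rot: [1.156, 1.237, -1.145]
wrist_force: [0.6, -1.2, -1.2]
width: 0.277
```

{"fn": "arm_command", "kwargs": {"series": [[[0,0,0,0,0,0,0],[0,0,0,0,0,0,0]]]}}

```text
time: 12.2
tool_pos: [0.5085, 0.3058, 0.2425]
tcp_rot: [1.151, 1.241, -1.141]
wrist_force: [0.1, -0.8, -0.7]
width: 0.273
```

Run:
```python
from h import *
st(); plan([.503,.328,.215],5.1,2,0)
for n,x in (('side',(250,170,340,320)),('top',(155,185,265,265))):
    p,d=snap(n,n+'5')
    cv2.imwrite(f'pics/{n}5c.png',cv2.resize(p[x[1]:x[3],x[0]:x[2]],None,fx=4 if n=='side' else 7,fy=4 if n=='side' else 7,interpolation=cv2.INTER_CUBIC))
```

```text
t 12.2 pos [0.5085 0.3058 0.2425] F [ 0.1  -0.79 -0.73] M [-0.04  0.02  0.02] w 0.273
[[ 8.600e-03  9.964e-01  8.380e-02]
 [-0.000e+00  8.380e-02 -9.965e-01]
 [-1.000e+00  8.600e-03  7.000e-04]]
q [ 0.502  0.113  1.802 -0.004  1.219  0.419]
[-0.003, 0.0, -0.004, 1.37, -0.19, -1.13, 0] ,
[-0.002, 0.001, -0.005, 1.37, -0.19, -1.13, 0] ,
```

View pics/side5c.png

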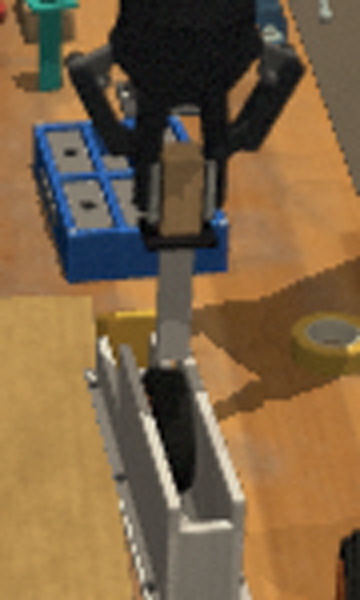

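View pics/top5c.png

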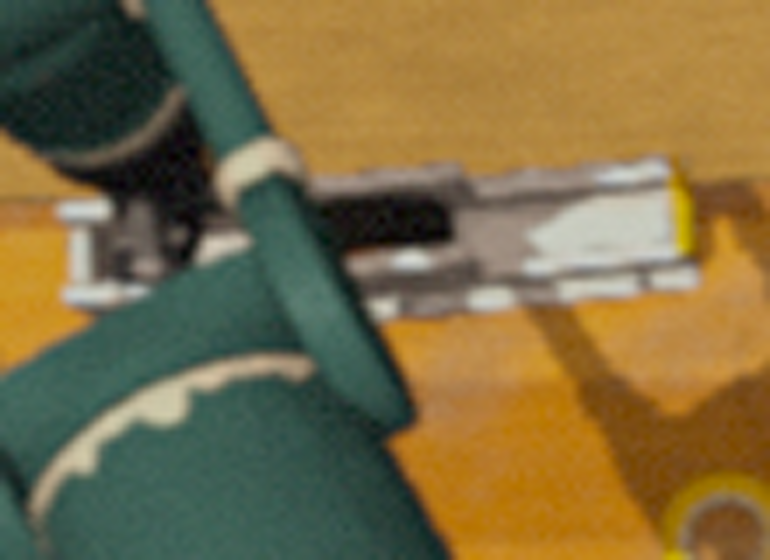

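{"fn": "arm_command", "kwargs": {"series": [[[-0.002,0,-0.004,1.2,-0.2,-1.2,0],[-0.002,0,-0.004,1.2,-0.2,-1.2,0],[0,0,0,0,0,0,0],[0,0,0,0,0,0,0]]]}}

```text
time: 12.7
tool_pos: [0.5027, 0.3264, 0.2155]
tcp_rot: [1.147, 1.246, -1.151]
wrist_force: [0.7, 0.8, -1.0]
width: 0.273
```

Run:
```python
from h import *
s,Rm=st(); plan([.503,.328,.145],5.1,3,0)
p,d=snap('side','side6')
cv2.imwrite(f'pics/side6c.png',cv2.resize(p[230:330,250:330],None,fx=6,fy=6,interpolation=cv2.INTER_CUBIC))
```

```text
t 12.7 pos [0.5027 0.3264 0.2155] F [ 0.73  0.84 -0.98] M [0.02 0.01 0.02] w 0.273
[[-0.0012  0.9967  0.0811]
 [-0.0018  0.0811 -0.9967]
 [-1.     -0.0014  0.0017]]
q [ 5.350e-01  1.500e-01  1.811e+00 -1.000e-03  1.182e+00  4.540e-01]
[-0.003, 0.001, 0.0, 2.35, 0.02, -0.06, 0] ,
[-0.002, 0.0, 0.001, 2.35, 0.02, -0.05, 0] ,
[-0.003, 0.001, 0.0, 2.35, 0.01, -0.05, 0] ,
```

View pics/side6c.png

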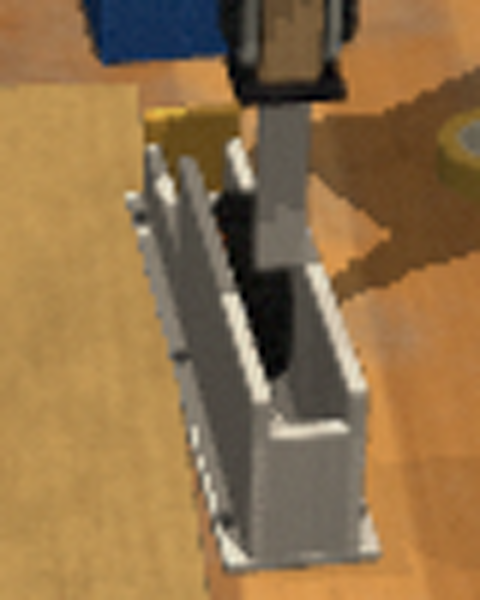

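Run:
```python
from h import *
x=[.5095,.2533,np.radians(5.06)]
c,q=np.cos(x[2]),np.sin(x[2])
L=lambda a,b,z:[x[0]+a*c-b*q,x[1]+a*q+b*c,z]
P=[L(.0145,.077,.082),L(-.0145,.077,.082),L(.0145,.135,.082),L(-.0145,.135,.082),[.5027+.01,.3304,.0985],[.5027-.01,.3304,.0985]]
print((proj('side',P)-[250,230]+.5)*6)
```

```text
[[241.26838713 307.16963206]
 [314.06914041 302.03140408]
 [267.77403332 394.6706342 ]
 [343.66888604 389.02074081]
 [253.67906545 270.31426953]
 [304.82612416 269.35148896]]
```

{"fn": "arm_command", "kwargs": {"series": [[[-0.002,0,0,1,0,0,0],[-0.002,0,0,1.5,0,0,0],[-0.002,0,0,2,0,0,0],[0,0,0,1.5,0,0,0],[0,0,0,0.8,0,0,0],[0,0,0,0,0,0,0]]]}}

```text
time: 13.35
tool_pos: [0.5025, 0.325, 0.142]
tcp_rot: [1.143, 1.248, -1.148]
wrist_force: [-0.7, 0.5, -1.2]
width: 0.278
```

Run:
```python
from h import *
s,Rm=st(); x=[.5095,.2533,np.radians(5.06)];c,q=np.cos(x[2]),np.sin(x[2])
d=np.array(s['tool_pos'])[:2]-x[:2];print('local',d@[c,q],d@[-q,c])
L=lambda a,b,z:[x[0]+a*c-b*q,x[1]+a*q+b*c,z]
plan(L(0,-.043,.143),5.06,30,0)
```

```text
t 13.35 pos [0.5025 0.325  0.142 ] F [-0.69  0.54 -1.25] M [ 0.03 -0.02 -0.01] w 0.278
[[-0.0016  0.9963  0.0863]
 [-0.0023  0.0863 -0.9963]
 [-1.     -0.0018  0.0022]]
q [ 5.33e-01  2.15e-01  1.88e+00 -1.00e-03  1.05e+00  4.47e-01]
local -0.0006309396287325721 0.07198679083141242
[-0.0, 0.0, 0.0, -0.0, 0.0, 0.38, 0] ,
[-0.0, 0.0, 0.0, -0.0, 0.0, 0.38, 0] ,
[-0.0, 0.0, 0.0, -0.0, 0.0, 0.38, 0] ,
[-0.0, 0.0, 0.0, -0.0, 0.0, 0.38, 0] ,
[-0.0, 0.0, 0.0, -0.0, 0.0, 0.38, 0] ,
[-0.0, 0.0, 0.0, -0.0, 0.0, 0.38, 0] ,
[-0.0, 0.0, 0.0, -0.0, 0.0, 0.38, 0] ,
[-0.0, 0.0, 0.0, -0.0, 0.0, 0.38, 0] ,
[-0.0, 0.0, 0.0, -0.0, 0.0, 0.38, 0] ,
[-0.0, 0.0, 0.0, -0.0, 0.0, 0.38, 0] ,
[-0.0, 0.0, 0.0, -0.0, 0.0, 0.38, 0] ,
[-0.0, 0.0, 0.0, -0.0, 0.0, 0.39, 0] ,
[-0.0, 0.0, 0.0, -0.0, 0.0, 0.38, 0] ,
[-0.0, 0.0, 0.0, -0.0, 0.01, 0.39, 0] ,
[-0.0, 0.0, 0.0, -0.0, 0.0, 0.38, 0] ,
[-0.0, 0.0, 0.0, -0.01, 0.01, 0.39, 0] ,
[-0.0, 0.0, 0.0, -0.0, 0.0, 0.38, 0] ,
[-0.0, 0.0, 0.0, -0.01, 0.01, 0.39, 0] ,
[-0.0, 0.0, 0.0, -0.0, 0.0, 0.38, 0] ,
[-0.0, 0.0, 0.0, -0.01, 0.01, 0.39, 0] ,
[-0.0, 0.0, 0.0, -0.0, 0.0, 0.38, 0] ,
[-0.0, 0.0, 0.0, -0.01, 0.01, 0.39, 0] ,
[-0.0, 0.0, 0.0, -0.0, 0.0, 0.38, 0] ,
[-0.0, 0.0, 0.0, -0.01, 0.01, 0.39, 0] ,
[-0.0, 0.0, 0.0, -0.0, 0.0, 0.38, 0] ,
[-0.0, 0.0, 0.0, -0.01, 0.01, 0.39, 0] ,
[-0.0, 0.001, 0.0, -0.0, 0.0, 0.38, 0] ,
[-0.001, 0.0, 0.001, -0.01, 0.01, 0.39, 0] ,
[-0.0, 0.001, 0.0, -0.01, 0.0, 0.38, 0] ,
[-0.001, 0.0, 0.001, -0.0, 0.0, 0.39, 0] ,
```

{"fn": "arm_command", "kwargs": {"series": [[[0,0,0,0,0,0.4,0],[0,0,0,0,0,0.4,0],[0,0,0,0,0,0.4,0],[0,0,0,0,0,0.4,0],[0,0,0,0,0,0.4,0],[0,0,0,0,0,0.4,0],[0,0,0,0,0,0.4,0],[0,0,0,0,0,0.4,0],[0,0,0,0,0,0.4,0],[0,0,0,0,0,0.4,0]]]}}

```text
time: 14.35
tool_pos: [0.5085, 0.2827, 0.1456]
tcp_rot: [1.147, 1.246, -1.142]
wrist_force: [0.0, -0.2, -1.5]
width: 0.273
```

```bash
cat >> h.py <<'E'
CH=[.5095,.2533,np.radians(5.06)]
def loc(p):
    c,q=np.cos(CH[2]),np.sin(CH[2]);d=np.array(p)[:2]-CH[:2];return d@[c,q],d@[-q,c]
def glob(a,b,z):
    c,q=np.cos(CH[2]),np.sin(CH[2]);return [CH[0]+a*c-b*q,CH[1]+a*q+b*c,z]
E
python3 - <<'E'
from h import *
s,Rm=st(); print(loc(s['tool_pos']))
E
```

```text
t 14.35 pos [0.5085 0.2827 0.1456] F [ 0.02 -0.2  -1.53] M [-0.   -0.01 -0.02] w 0.273
[[ 4.000e-03  9.963e-01  8.630e-02]
 [ 5.000e-04  8.630e-02 -9.963e-01]
 [-1.000e+00  4.000e-03 -2.000e-04]]
q [ 0.465  0.178  1.917 -0.002  1.043  0.38 ]
(np.float64(0.0015856062609142301), np.float64(0.02942468485970021))
```

{"fn": "arm_command", "kwargs": {"series": [[[0,0,0,0.05,-0.05,0.4,0],[0,0,0,0.05,-0.05,0.4,0],[0,0,0,0.05,-0.05,0.4,0],[0,0,0,0.05,-0.02,0.4,0],[0,0,0,0.05,-0.02,0.4,0],[0,0,0,0.05,-0.02,0.4,0],[0,0,0,0.05,-0.02,0.4,0],[0,0,0,0.05,-0.02,0.4,0],[0,0,0,0.05,-0.02,0.4,0],[0,0,0,0.05,-0.02,0.4,0]]]}}

```text
time: 15.35
tool_pos: [0.5089, 0.239, 0.14]
tcp_rot: [1.147, 1.246, -1.143]
wrist_force: [0.1, -0.7, -0.8]
width: 0.276
```

Run:
```python
from h import *
s,Rm=st(); print(loc(s['tool_pos']))
p,d=snap('side','side7')
cv2.imwrite(f'pics/side7c.png',cv2.resize(p[200:330,250:330],None,fx=5,fy=5,interpolation=cv2.INTER_CUBIC))
```

```text
t 15.35 pos [0.5089 0.239  0.14  ] F [ 0.14 -0.65 -0.79] M [ 0.05 -0.01 -0.02] w 0.276
[[ 3.600e-03  9.963e-01  8.640e-02]
 [ 3.000e-04  8.640e-02 -9.963e-01]
 [-1.000e+00  3.600e-03  0.000e+00]]
q [ 3.950e-01  1.490e-01  1.963e+00 -1.000e-03  1.027e+00  3.090e-01]
(np.float64(-0.0018214658351771338), np.float64(-0.014235292960650247))
```

View pics/side7c.png

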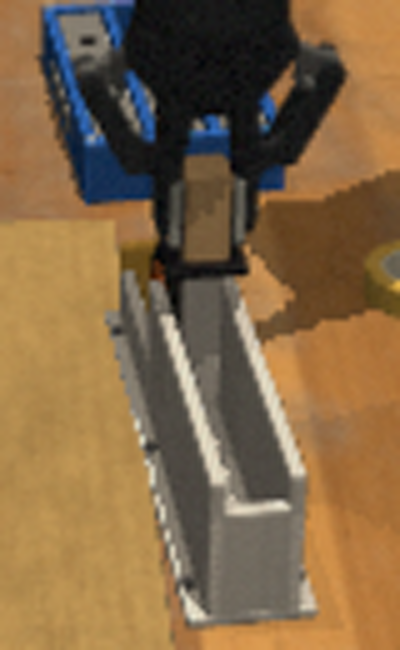

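{"fn": "arm_command", "kwargs": {"series": [[[0,0,0,-0.02,0.04,0.35,0],[0,0,0,-0.02,0.04,0.35,0],[0,0,0,-0.02,0.04,0.35,0],[0,0,0,0,0.03,0.35,0],[0,0,0,0,0.02,0.3,0],[0,0,0,0,0.02,0.25,0],[0,0,0,0,0,0.2,0]]]}}

```text
time: 16.1
tool_pos: [0.5131, 0.2154, 0.1406]
tcp_rot: [1.147, 1.246, -1.143]
wrist_force: [0.3, 0.1, 0.7]
width: 0.277
```

Run:
```python
from h import *
s,Rm=st(); print(loc(s['tool_pos']))
p,d=snap('top','top8')
cv2.imwrite(f'pics/top8c.png',cv2.resize(p[185:265,155:265],None,fx=7,fy=7,interpolation=cv2.INTER_CUBIC))
```

```text
t 16.1 pos [0.5131 0.2154 0.1406] F [0.28 0.14 0.67] M [-0.04  0.   -0.01] w 0.277
[[ 3.700e-03  9.963e-01  8.620e-02]
 [-0.000e+00  8.620e-02 -9.963e-01]
 [-1.000e+00  3.600e-03  3.000e-04]]
q [ 3.530e-01  1.370e-01  1.974e+00 -1.000e-03  1.027e+00  2.680e-01]
(np.float64(0.00023504740982223398), np.float64(-0.03810268618243226))
```

View pics/top8c.png

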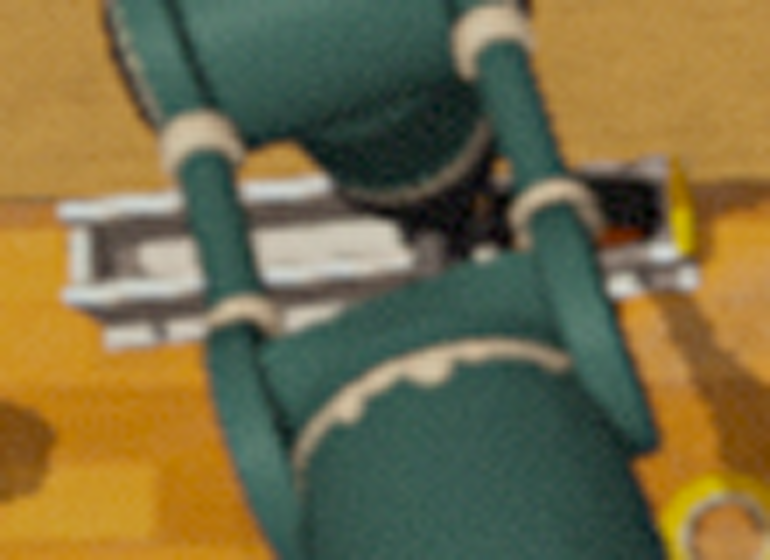

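{"fn": "arm_command", "kwargs": {"series": [[[0,0,0,0,0,0.2,0],[0,0,0,0,0,0.2,0],[0,0,0,0,0,0.15,0]]]}}

```text
time: 16.45
tool_pos: [0.5136, 0.2114, 0.1408]
tcp_rot: [1.151, 1.248, -1.141]
wrist_force: [0.1, 7.2, -1.2]
width: 0.27
```

{"fn": "arm_command", "kwargs": {"series": [[[0,0,0,0,0,0.15,0],[0,0,0,0,0,0.15,0]]]}}

```text
time: 16.65
tool_pos: [0.5136, 0.2109, 0.1409]
tcp_rot: [1.156, 1.252, -1.139]
wrist_force: [0.3, 5.1, -1.7]
width: 0.273
```

Run:
```python
from h import *
s,Rm=st(); print(loc(s['tool_pos']))
```

```text
t 16.65 pos [0.5136 0.2109 0.1409] F [ 0.35  5.12 -1.75] M [1.3  0.19 0.02] w 0.273
[[ 0.0039  0.9965  0.0837]
 [ 0.0098  0.0837 -0.9964]
 [-0.9999  0.0047 -0.0094]]
q [0.34  0.133 1.979 0.009 1.023 0.252]
(np.float64(0.0003836597497749405), np.float64(-0.042558729476035805))
```

{"fn": "arm_command", "kwargs": {"series": [[[0,0,0,0,0,-0.4,0],[0,0.009,-0.004,0,0,-0.6,0],[0,0,0,0,0,-0.6,0],[0,0,0,-2,0,0,0],[0,0,0,-3,0,0,0],[0,0,0,-3,0,0,0],[0,0,0,-2,0,0,0],[0,0,0,0,0,0,0]]]}}

```text
time: 17.45
tool_pos: [0.511, 0.2258, 0.2423]
tcp_rot: [1.152, 1.262, -1.143]
wrist_force: [-0.7, 0.4, -1.2]
width: 0.278
```

Run:
```python
from h import *
s,Rm=st(); print(loc(s['tool_pos'])); plan([.458,-.27,.25],2.5,11,0)
for n,x in (('side',(240,130,330,320)),):
    p,d=snap(n,n+'9')
    cv2.imwrite(f'pics/{n}9c.png',cv2.resize(p[x[1]:x[3],x[0]:x[2]],None,fx=4,fy=4,interpolation=cv2.INTER_CUBIC))
```

```text
t 17.45 pos [0.511  0.2258 0.2423] F [-0.74  0.45 -1.22] M [ 0.01  0.   -0.03] w 0.278
[[-0.0058  0.9963  0.0862]
 [ 0.0125  0.0862 -0.9962]
 [-0.9999 -0.0047 -0.013 ]]
q [0.363 0.052 1.868 0.015 1.222 0.272]
(np.float64(-0.0008849204592807319), np.float64(-0.027516533514827017))
[0.004, -0.001, 0.0, -0.12, -0.87, 4.45, 0] ,
[0.004, -0.001, 0.0, -0.12, -0.85, 4.45, 0] ,
[0.004, -0.001, 0.001, -0.12, -0.83, 4.45, 0] ,
[0.004, -0.001, 0.0, -0.11, -0.82, 4.46, 0] ,
[0.004, -0.001, 0.001, -0.11, -0.8, 4.46, 0] ,
[0.004, -0.001, 0.0, -0.1, -0.78, 4.47, 0] ,
[0.004, -0.001, 0.001, -0.1, -0.76, 4.47, 0] ,
[0.004, -0.001, 0.0, -0.09, -0.74, 4.47, 0] ,
[0.004, -0.002, 0.001, -0.09, -0.73, 4.47, 0] ,
[0.003, -0.001, 0.0, -0.08, -0.71, 4.48, 0] ,
[0.004, -0.002, 0.001, -0.09, -0.7, 4.48, 0] ,
```

View pics/side9c.png

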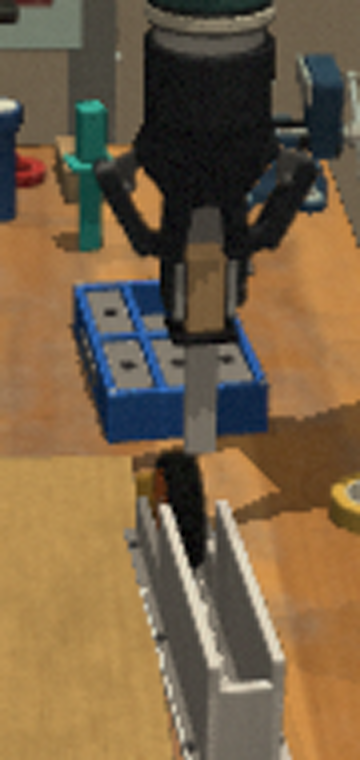

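{"fn": "arm_command", "kwargs": {"series": [[[0.004,-0.001,0,-0.15,-0.9,4.4,0],[0.004,-0.001,0,-0.15,-0.9,4.4,0],[0.004,-0.001,0,-0.1,-0.8,4.4,0],[0.004,-0.001,0,-0.1,-0.8,4.4,0],[0.004,-0.001,0,-0.1,-0.8,4.4,0],[0.004,-0.001,0.001,-0.1,-0.8,4.4,0],[0.004,-0.001,0,-0.1,-0.8,4.4,0],[0.004,-0.001,0.001,-0.1,-0.7,4.4,0],[0.004,-0.002,0,-0.1,-0.7,4.4,0],[0.004,-0.002,0.001,-0.1,-0.7,4,0]]]}}

```text
time: 18.5
tool_pos: [0.4532, -0.2235, 0.2306]
tcp_rot: [1.157, 1.257, -1.184]
wrist_force: [1.8, -0.3, -0.9]
width: 0.273
```

{"fn": "arm_command", "kwargs": {"series": [[[0,0,0,0,0,2,0],[0,0,0,0,0,1,0],[0,0,0,0,0,0,0]]]}}

```text
time: 18.8
tool_pos: [0.4513, -0.2582, 0.2249]
tcp_rot: [1.16, 1.262, -1.193]
wrist_force: [-0.1, 0.5, -1.6]
width: 0.274
```

Run:
```python
from h import *
s,Rm=st(); plan([.459,-.3205,.24],2.6,3,0)
```

```text
t 18.8 pos [ 0.4513 -0.2582  0.2249] F [-0.14  0.47 -1.64] M [-0.02 -0.02 -0.01] w 0.274
[[-0.0338  0.9982  0.0505]
 [ 0.0052  0.0507 -0.9987]
 [-0.9994 -0.0335 -0.0069]]
q [-0.559  0.01   1.944 -0.014  1.218 -0.604]
[0.002, -0.002, 0.011, -0.52, 0.13, 2.09, 0] ,
[0.002, -0.002, 0.011, -0.52, 0.15, 2.08, 0] ,
[0.001, -0.003, 0.011, -0.51, 0.15, 2.09, 0] ,
```

{"fn": "arm_command", "kwargs": {"series": [[[0.002,-0.002,0.011,-0.9,0.15,1.5,0],[0.002,-0.002,0.011,-0.5,0.15,2,0],[0.002,-0.002,0.011,-0.2,0.15,2.2,0],[0,0,0,0,0,0.3,0],[0,0,0,0,0,0,0],[0,0,0,0,0,0,0]]]}}

```text
time: 19.4
tool_pos: [0.4608, -0.3153, 0.2403]
tcp_rot: [1.173, 1.236, -1.169]
wrist_force: [0.3, 0.3, -0.6]
width: 0.274
```

Run:
```python
from h import *
s,Rm=st(); plan([.459,-.3205,.215],2.6,2,0)
```

```text
t 19.4 pos [ 0.4608 -0.3153  0.2403] F [ 0.35  0.34 -0.61] M [-0.03  0.   -0.03] w 0.274
[[-5.000e-04  9.987e-01  5.190e-02]
 [ 3.700e-03  5.190e-02 -9.986e-01]
 [-1.000e+00 -3.000e-04 -3.700e-03]]
q [-0.646  0.054  1.87   0.003  1.22  -0.699]
[0.003, -0.002, 0.0, 1.26, -0.1, 0.26, 0] ,
[0.004, -0.002, 0.0, 1.27, -0.1, 0.26, 0] ,
```

Check whether the paddle is still upright in the grip.

{"fn": "arm_command", "kwargs": {"series": [[[0.004,-0.002,0,0.5,-0.1,0.25,0],[0.003,-0.002,0,0.4,-0.1,0.2,0],[0,0,0,0,0,0,0],[0,0,0,0,0,0,0]]]}}

```text
time: 19.8
tool_pos: [0.4588, -0.3173, 0.2299]
tcp_rot: [1.174, 1.233, -1.175]
wrist_force: [-0.5, 0.2, -1.4]
width: 0.271
```

Run:
```python
from h import *
s,Rm=st(); plan([.459,-.3205,.215],2.6,2,0)
i=0
for n,x in (('side',(250,120,320,210)),('top',(370,180,440,250))):
    p,d=snap(n,n+'10')
    cv2.imwrite(f'pics/{n}10c.png',cv2.resize(p[x[1]:x[3],x[0]:x[2]],None,fx=6,fy=6,interpolation=cv2.INTER_CUBIC))
P=np.array(s['tool_pos']);print((proj('side',[P-[0,-.004,.1174],[.4594,-.3207+.009,.088],P+[0,.017,-.1174+.082]])-[250,120]+.5)*6)
```

```text
t 19.8 pos [ 0.4588 -0.3173  0.2299] F [-0.51  0.18 -1.43] M [-0.   -0.   -0.02] w 0.271
[[-1.400e-03  9.989e-01  4.740e-02]
 [ 9.000e-04  4.740e-02 -9.989e-01]
 [-1.000e+00 -1.400e-03 -9.000e-04]]
q [-0.65   0.06   1.883 -0.     1.2   -0.697]
[0.001, -0.0, 0.001, 0.75, 0.01, 0.16, 0] ,
[0.001, -0.001, 0.0, 0.74, -0.0, 0.16, 0] ,
[[250.14767732 279.3235148 ]
 [248.03351378 320.11500849]
 [256.51785967 150.94508997]]
```

View pics/side10c.png

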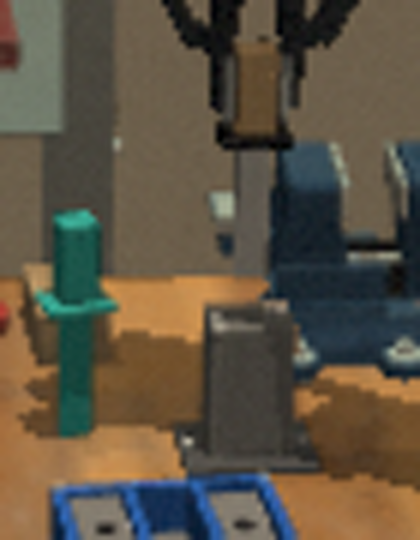

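View pics/top10c.png

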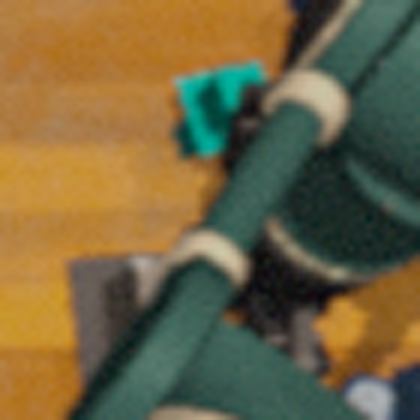

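Run:
```python
from h import *
d=np.load('pics/side10.npz')['d'];W=world('side',d)
for r in range(130,168,3): print(r,np.round(np.median(W[r,290:294],0),4), np.round(W[r,289:295,1],3))
```

```text
130 [ 0.4621 -0.3085  0.2428] [-0.308 -0.311 -0.307 -0.309 -0.308 -0.301]
133 [ 0.4617 -0.3073  0.2329] [-0.307 -0.304 -0.306 -0.312 -0.309 -0.305]
136 [ 0.4616 -0.307   0.2226] [-0.304 -0.314 -0.305 -0.309 -0.305 -0.306]
139 [ 0.4616 -0.3034  0.2133] [-0.314 -0.297 -0.302 -0.305 -0.31  -0.304]
142 [ 0.4611 -0.3087  0.201 ] [-0.31  -0.312 -0.303 -0.308 -0.31  -0.304]
145 [ 0.4597 -0.3131  0.1888] [-0.315 -0.314 -0.312 -0.321 -0.313 -0.316]
148 [ 0.4596 -0.3154  0.1773] [-0.321 -0.317 -0.316 -0.313 -0.315 -0.321]
151 [ 0.4592 -0.3129  0.1675] [-0.318 -0.312 -0.311 -0.318 -0.314 -0.315]
154 [ 0.4587 -0.3126  0.1568] [-0.312 -0.313 -0.323 -0.311 -0.312 -0.313]
157 [ 0.4586 -0.3133  0.1457] [-0.318 -0.313 -0.313 -0.314 -0.309 -0.31 ]
160 [ 0.4581 -0.3132  0.1348] [-0.313 -0.309 -0.312 -0.32  -0.314 -0.311]
163 [ 0.458  -0.3129  0.1239] [-0.321 -0.308 -0.315 -0.313 -0.312 -0.317]
166 [ 0.4297 -0.5943  0.    ] [-0.587 -0.585 -0.597 -0.595 -0.594 -0.501]
```

{"fn": "arm_command", "kwargs": {"series": [[[0,0,0,0.3,0,0.3,0],[0,0,0,0.3,0,0,0],[0,0,0,0,0,0,0],[0,0,0,1.5,0,0,0],[0,0,0,2,0,0,0],[0,0,0,1.5,0,0,0],[0,0,0,0,0,0,0]]]}}

```text
time: 20.6
tool_pos: [0.4589, -0.321, 0.1701]
tcp_rot: [1.175, 1.231, -1.175]
wrist_force: [-0.8, 0.1, -0.3]
width: 0.277
```

Run:
```python
from h import *
s,Rm=st(); plan([.459,-.3205,.125],2.6,3,0)
```

```text
t 20.6 pos [ 0.4589 -0.321   0.1701] F [-0.75  0.11 -0.32] M [0.02 0.06 0.01] w 0.277
[[-5.000e-04  9.989e-01  4.680e-02]
 [ 2.000e-04  4.680e-02 -9.989e-01]
 [-1.000e+00 -5.000e-04 -2.000e-04]]
q [-0.655  0.116  1.939 -0.     1.088 -0.701]
[0.0, -0.0, 0.0, 1.5, 0.0, -0.01, 0] ,
[0.001, -0.0, 0.0, 1.51, 0.01, -0.02, 0] ,
[0.0, -0.0, 0.0, 1.5, 0.0, -0.01, 0] ,
```

{"fn": "arm_command", "kwargs": {"series": [[[0,0,0,1.5,0,0,0],[0,0,0,1.3,0,0,0],[0,0,0,0.8,0,0,0],[0,0,0,0.3,0,0,0],[0,0,0,0,0,0,0]]]}}

```text
time: 21.1
tool_pos: [0.4587, -0.3208, 0.1272]
tcp_rot: [1.175, 1.232, -1.175]
wrist_force: [-0.1, -1.2, -0.8]
width: 0.28
```

{"fn": "arm_command", "kwargs": {"series": [[[0,0,0,0.15,0,0,0],[0,0,0,0,0,0,0]]]}}

```text
time: 21.3
tool_pos: [0.4592, -0.3212, 0.1263]
tcp_rot: [1.175, 1.231, -1.175]
wrist_force: [1.0, 0.1, -1.6]
width: 0.274
```

{"fn": "arm_command", "kwargs": {"series": [[[0,0,0,0.15,0,0,0],[0,0,0,0,0,0,0]]]}}

```text
time: 21.5
tool_pos: [0.4599, -0.3217, 0.1258]
tcp_rot: [1.174, 1.229, -1.174]
wrist_force: [0.4, -0.6, -1.6]
width: 0.276
```

{"fn": "arm_command", "kwargs": {"series": [[[0,0,0,0.15,0,0,0],[0,0,0,0,0,0,0]]]}}

```text
time: 21.7
tool_pos: [0.4602, -0.3219, 0.1248]
tcp_rot: [1.174, 1.228, -1.174]
wrist_force: [0.1, -0.4, -0.7]
width: 0.272
```

{"fn": "arm_command", "kwargs": {"series": [[[0,0,0,0.15,0,0,0],[0,0,0,0,0,0,0]]]}}

```text
time: 21.9
tool_pos: [0.4605, -0.3222, 0.1236]
tcp_rot: [1.174, 1.227, -1.174]
wrist_force: [0.7, 0.7, -1.9]
width: 0.273
```

{"fn": "arm_command", "kwargs": {"series": [[[0,0,0,0.15,0,0,0],[0,0,0,0,0,0,0]]]}}

```text
time: 22.1
tool_pos: [0.4609, -0.3224, 0.1238]
tcp_rot: [1.174, 1.226, -1.173]
wrist_force: [0.9, 0.6, -1.7]
width: 0.274
```

{"fn": "arm_command", "kwargs": {"series": [[[0,0,0,0.15,-0.1,0,0],[0,0,0,0,0,0,0]]]}}

```text
time: 22.3
tool_pos: [0.461, -0.3228, 0.1236]
tcp_rot: [1.175, 1.224, -1.172]
wrist_force: [0.5, 0.3, -1.3]
width: 0.272
```

{"fn": "arm_command", "kwargs": {"series": [[[0,0,0,0,0,0,0.45],[0,0,0,0,0,0,1],[0,0,0,0,0,0,1],[0,0,0,0,0,0,1],[0,0,0,0,0,0,1]]]}}

```text
time: 22.8
tool_pos: [0.4606, -0.3228, 0.1228]
tcp_rot: [1.174, 1.224, -1.173]
wrist_force: [-0.6, 0.6, -0.4]
width: 0.998
```

Run:
```python
from h import *
s,Rm=st()
for n,x in (('side',(250,120,320,210)),):
    p,d=snap(n,n+'11')
    cv2.imwrite(f'pics/{n}11c.png',cv2.resize(p[x[1]:x[3],x[0]:x[2]],None,fx=6,fy=6,interpolation=cv2.INTER_CUBIC))
```

```text
t 22.8 pos [ 0.4606 -0.3228  0.1228] F [-0.62  0.56 -0.44] M [-0.02  0.    0.02] w 0.998
[[ 0.0053  0.9989  0.0467]
 [-0.0037  0.0467 -0.9989]
 [-1.      0.0052  0.0039]]
q [-0.656  0.166  1.978  0.     0.991 -0.703]
```

View pics/side11c.png

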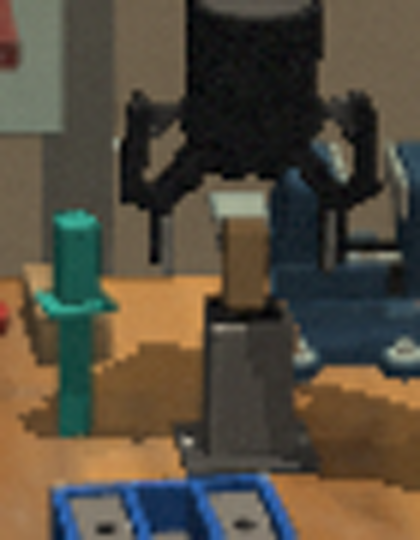

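{"fn": "arm_command", "kwargs": {"series": [[[0,0,0,-2.5,0,0,1],[0,0,0,-3.5,0,0,1],[0,0,0,-3.5,0,0,1],[0,0,0,-1,0.2,-3,1],[0,0,0,0,0.6,-4.6,1],[-0.005,0,0,0,0.6,-4.6,1],[-0.005,0,0,0,0.6,-4.6,1],[-0.005,0,0,0,0.6,-4.6,1],[-0.005,0,0,0,0.6,-4.6,1],[-0.005,0,0,0,0.6,-4.6,1]]]}}

```text
time: 23.85
tool_pos: [0.4833, -0.0105, 0.2323]
tcp_rot: [1.166, 1.226, -1.159]
wrist_force: [0.9, 0.1, -0.1]
width: 1.003
```

Run:
```python
from h import *
s,Rm=st();g=glob(0,-.087,.2);print(g); plan(g,5.06,5,1)
p,d=snap('top','top12')
cv2.imwrite(f'pics/top12c.png',cv2.resize(p[185:265,155:265],None,fx=7,fy=7,interpolation=cv2.INTER_CUBIC))
```

```text
t 23.85 pos [ 0.4833 -0.0105  0.2323] F [ 0.86  0.09 -0.09] M [-0.02  0.03 -0.04] w 1.003
[[ 0.0104  0.9981  0.0605]
 [-0.0048  0.0606 -0.9982]
 [-0.9999  0.0101  0.0054]]
q [-0.071 -0.096  2.032 -0.004  1.195 -0.13 ]
[np.float64(0.5171733049452674), np.float64(0.16663904921351874), 0.2]
[-0.006, 0.001, -0.002, 0.64, 0.88, -3.5, 1] ,
[-0.005, 0.001, -0.002, 0.64, 0.91, -3.49, 1] ,
[-0.006, 0.001, -0.002, 0.64, 0.92, -3.49, 1] ,
[-0.005, 0.001, -0.002, 0.64, 0.95, -3.48, 1] ,
[-0.006, 0.002, -0.002, 0.63, 0.96, -3.47, 1] ,
```

View pics/top12c.png

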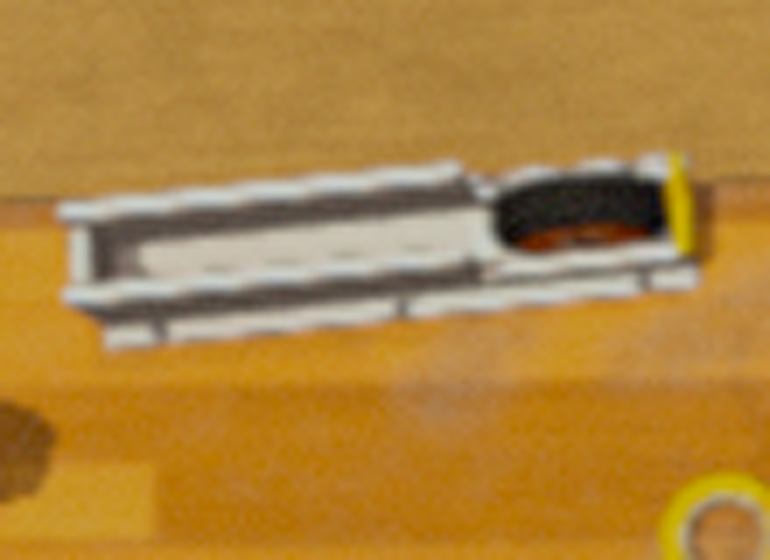

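Run:
```python
from h import *
th=np.linspace(0,np.pi,19)
pr=lambda yc,x:(proj('top',[glob(x,yc+.04*np.cos(t),.046+.04*np.sin(t)) for t in th])-[155,185]+.5)*7
for x in(-.009,.009):
    q=pr(-.087,x);print(x,np.round(q[[0,4,9,14,18]]))
p=np.load('pics/top12.npz')['p'];im=cv2.resize(p[185:265,155:265],None,fx=7,fy=7,interpolation=cv2.INTER_CUBIC)
for x in(-.009,.009): cv2.polylines(im,[pr(-.087,x).astype(np.int32)],False,(255,0,255) if x>0 else (0,255,0),1)
cv2.imwrite('pics/top12d.png',im[130:300,440:720].repeat(2,0).repeat(2,1))
```

```text
-0.009 [[493. 246.]
 [508. 234.]
 [575. 221.]
 [648. 220.]
 [673. 228.]]
0.009 [[490. 206.]
 [505. 193.]
 [572. 180.]
 [644. 180.]
 [670. 189.]]
```

View pics/top12d.png

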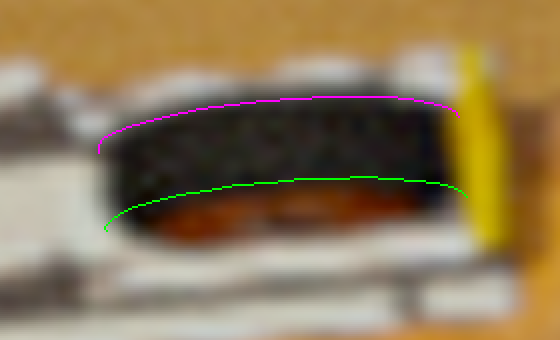

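{"fn": "arm_command", "kwargs": {"series": [[[-0.006,0.001,-0.002,0.4,0.9,-3.5,1],[-0.006,0.001,-0.002,0.6,0.9,-3.5,1],[-0.006,0.001,-0.002,0.6,0.9,-3.5,1],[-0.006,0.001,-0.002,0.6,0.9,-3.4,1],[-0.006,0.001,-0.002,0.6,0.9,-3,1],[0,0,0,0,0,0,1],[0,0,0,0,0,0,1]]]}}

```text
time: 24.6
tool_pos: [0.5161, 0.1776, 0.2049]
tcp_rot: [1.138, 1.257, -1.128]
wrist_force: [0.3, 0.9, 1.0]
width: 1.002
```

Run:
```python
from h import *
s,Rm=st();g=glob(0,-.087,.13); plan(g,5.06,2,1)
```

```text
t 24.6 pos [0.5161 0.1776 0.2049] F [0.25 0.89 0.95] M [0.01 0.   0.01] w 1.002
[[ 0.0031  0.9947  0.1028]
 [ 0.0047  0.1028 -0.9947]
 [-1.      0.0036 -0.0044]]
q [0.284 0.054 1.938 0.004 1.146 0.179]
[0.007, -0.002, -0.002, 3.74, -0.02, 0.57, 1] ,
[0.008, -0.002, -0.002, 3.74, -0.01, 0.56, 1] ,
```

{"fn": "arm_command", "kwargs": {"series": [[[0.007,-0.002,-0.002,2,0,0.6,1],[0.008,-0.002,-0.002,2.5,0,0.5,1],[0,0,0,2,0,0,1],[0,0,0,0.8,0,0,1],[0,0,0,0,0,0,1]]]}}

```text
time: 25.1
tool_pos: [0.5187, 0.1617, 0.1322]
tcp_rot: [1.149, 1.245, -1.145]
wrist_force: [-0.6, -0.6, -0.4]
width: 1.001
```

Run:
```python
from h import *
s,Rm=st();g=glob(0,-.087,.067); plan(g,5.06,3,1)
p,d=snap('side','side13')
cv2.imwrite(f'pics/side13c.png',cv2.resize(p[190:300,240:330],None,fx=6,fy=6,interpolation=cv2.INTER_CUBIC))
```

```text
t 25.1 pos [0.5187 0.1617 0.1322] F [-0.57 -0.58 -0.41] M [0.02 0.   0.02] w 1.001
[[ 3.400e-03  9.965e-01  8.350e-02]
 [-4.000e-04  8.350e-02 -9.965e-01]
 [-1.000e+00  3.400e-03  7.000e-04]]
q [ 2.570e-01  1.230e-01  2.008e+00 -1.000e-03  1.007e+00  1.740e-01]
[-0.002, 0.0, -0.001, 2.17, -0.05, -0.17, 1] ,
[-0.001, 0.0, -0.001, 2.18, -0.04, -0.17, 1] ,
[-0.002, 0.001, -0.001, 2.17, -0.04, -0.17, 1] ,
```

View pics/side13c.png

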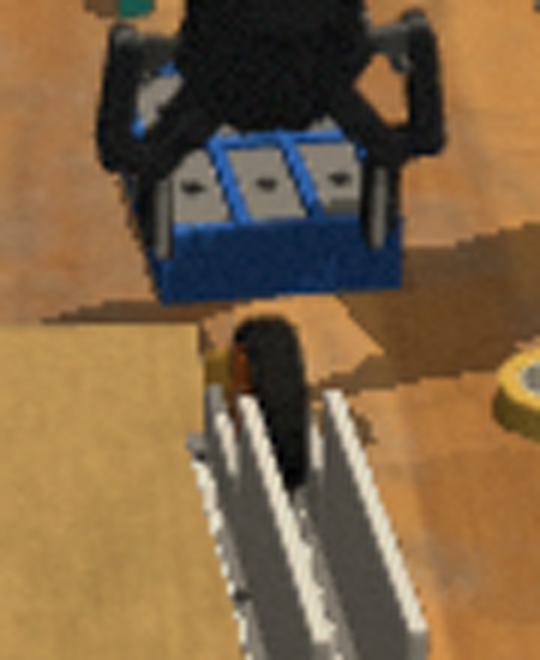

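{"fn": "arm_command", "kwargs": {"series": [[[-0.002,0,-0.001,1.8,0,-0.25,1],[-0.001,0,-0.001,1.8,0,-0.2,1],[-0.002,0,0,1.6,0,0,1],[0,0,0,0.8,0,0,1],[0,0,0,0,0,0,1]]]}}

```text
time: 25.65
tool_pos: [0.5251, 0.1662, 0.0792]
tcp_rot: [1.154, 1.239, -1.133]
wrist_force: [-1.1, -1.1, 0.4]
width: 1.002
```

Run:
```python
from h import *
s,Rm=st();g=glob(0,-.087,.067); plan(g,5.06,1,1)
```

```text
t 25.65 pos [0.5251 0.1662 0.0792] F [-1.06 -1.13  0.45] M [ 0.01  0.01 -0.03] w 1.002
[[ 0.0151  0.9961  0.0866]
 [ 0.0027  0.0866 -0.9962]
 [-0.9999  0.0153 -0.0014]]
q [ 2.620e-01  1.960e-01  2.037e+00 -2.000e-03  8.930e-01  1.760e-01]
[-0.002, -0.001, -0.015, 1.2, -0.81, -0.11, 1] ,
```

{"fn": "arm_command", "kwargs": {"series": [[[0,0,-0.015,0.3,-0.6,-0.1,1],[0,0,0,0.3,0,0,1],[0,0,0,0,0,0,1],[0,0,0,0,0,0,1]]]}}

```text
time: 26.05
tool_pos: [0.521, 0.1672, 0.0762]
tcp_rot: [1.149, 1.248, -1.141]
wrist_force: [-0.3, -0.0, 0.5]
width: 1.002
```

Run:
```python
from h import *
s,Rm=st();g=glob(0,-.087,.067); plan(g,5.06,1,1)
```

```text
t 26.05 pos [0.521  0.1672 0.0762] F [-0.34 -0.02  0.48] M [-0.03 -0.02 -0.01] w 1.002
[[ 0.004   0.9963  0.0863]
 [ 0.0027  0.0863 -0.9963]
 [-1.      0.0042 -0.0024]]
q [2.640e-01 1.990e-01 2.039e+00 2.000e-03 8.980e-01 1.760e-01]
[-0.002, -0.002, -0.004, 0.91, -0.39, 0.03, 1] ,
```

{"fn": "arm_command", "kwargs": {"series": [[[0,-0.002,-0.004,0.8,-0.3,0,1],[0,0,0,0,0,0,1],[0,0,0,0,0,0,1]]]}}

```text
time: 26.35
tool_pos: [0.5183, 0.1671, 0.0682]
tcp_rot: [1.146, 1.248, -1.144]
wrist_force: [0.6, -0.4, 0.6]
width: 0.999
```

Run:
```python
from h import *
s,Rm=st();g=glob(0,-.087,.067); plan(g,5.06,1,1)
```

```text
t 26.35 pos [0.5183 0.1671 0.0682] F [ 0.56 -0.4   0.59] M [0.02 0.02 0.04] w 0.999
[[ 1.200e-03  9.963e-01  8.650e-02]
 [ 5.000e-04  8.650e-02 -9.963e-01]
 [-1.000e+00  1.200e-03 -4.000e-04]]
q [0.266 0.208 2.047 0.    0.885 0.179]
[-0.002, -0.0, -0.001, 0.12, -0.11, 0.04, 1] ,
```

{"fn": "arm_command", "kwargs": {"series": [[[0,0,0,0,-0.1,0,0.5],[0,0,0,0,0,0,0.4],[0,0,0,0,0,0,0.2],[0,0,0,0,0,0,0],[0,0,0,0,0,0,0],[0,0,0,0,0,0,0],[0,0,0,0,0,0,0]]], "newtons": 45}}

```text
time: 27.05
tool_pos: [0.5171, 0.167, 0.0681]
tcp_rot: [1.146, 1.248, -1.144]
wrist_force: [-0.9, -0.6, -1.1]
width: 0.276
```

Run:
```python
from h import *
s,Rm=st();print(loc(s['tool_pos']))
```

```text
t 27.05 pos [0.5171 0.167  0.0681] F [-0.93 -0.59 -1.1 ] M [0.04 0.03 0.08] w 0.276
[[ 9.000e-04  9.963e-01  8.650e-02]
 [ 4.000e-04  8.650e-02 -9.963e-01]
 [-1.000e+00  1.000e-03 -3.000e-04]]
q [0.266 0.206 2.049 0.    0.885 0.18 ]
(np.float64(-3.637948366952067e-05), np.float64(-0.08662042543074179))
```

{"fn": "arm_command", "kwargs": {"series": [[[0,0,0,-1.5,0,0,0],[0,0,0,-2.5,0,0,0],[0,0,0,-3,0,0,0],[0,0,0,-3,0,0,0],[0,0,0,-2,0,0,0],[0,0,0,0,0,0,0]]]}}

```text
time: 27.65
tool_pos: [0.5155, 0.1664, 0.194]
tcp_rot: [1.144, 1.25, -1.147]
wrist_force: [0.8, 0.6, -2.0]
width: 0.278
```

Run:
```python
from h import *
s,Rm=st();plan([.5128,-.1515,.18],6.2,8,0)
p,d=snap('side','side14')
cv2.imwrite(f'pics/side14c.png',cv2.resize(p[150:300,240:330],None,fx=5,fy=5,interpolation=cv2.INTER_CUBIC))
```

```text
t 27.65 pos [0.5155 0.1664 0.194 ] F [ 0.84  0.62 -1.95] M [-0.01 -0.04  0.  ] w 0.278
[[-2.100e-03  9.962e-01  8.660e-02]
 [-7.000e-04  8.660e-02 -9.962e-01]
 [-1.000e+00 -2.100e-03  5.000e-04]]
q [ 0.266  0.06   1.953 -0.     1.131  0.18 ]
[-0.003, 0.0, 0.0, 0.18, -0.38, 3.96, 0] ,
[-0.003, 0.0, 0.0, 0.18, -0.39, 3.95, 0] ,
[-0.003, 0.0, 0.0, 0.18, -0.4, 3.95, 0] ,
[-0.003, 0.0, 0.0, 0.18, -0.41, 3.95, 0] ,
[-0.002, 0.0, 0.001, 0.17, -0.42, 3.95, 0] ,
[-0.003, 0.0, 0.0, 0.18, -0.43, 3.95, 0] ,
[-0.002, 0.0, 0.001, 0.17, -0.45, 3.95, 0] ,
[-0.003, 0.0, 0.0, 0.18, -0.45, 3.95, 0] ,
```

View pics/side14c.png

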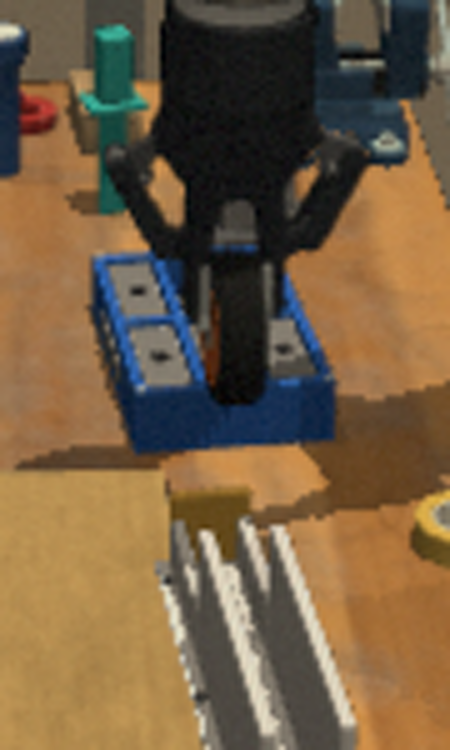

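Wheel is held upright. Move to the pocket.

{"fn": "arm_command", "kwargs": {"series": [[[-0.003,0,0,0,-0.4,3.9,0],[-0.003,0,0,0,-0.4,3.9,0],[-0.003,0,0,0.1,-0.4,3.9,0],[-0.003,0,0,0.1,-0.4,3.9,0],[-0.003,0,0,0.2,-0.4,3.9,0],[-0.003,0,0,0.2,-0.4,3.9,0],[-0.002,0,0,0.2,-0.4,3.9,0],[0,0,0,0.2,-0.4,3,0],[0,0,0,0,0,0,0],[0,0,0,0,0,0,0]]]}}

```text
time: 28.7
tool_pos: [0.5019, -0.1469, 0.1665]
tcp_rot: [1.118, 1.283, -1.144]
wrist_force: [0.1, -0.4, -2.0]
width: 0.274
```

Run:
```python
from h import *
s,Rm=st();plan([.5128,-.1515,.14],6.2,2,0)
```

```text
t 28.7 pos [ 0.5019 -0.1469  0.1665] F [ 0.14 -0.41 -2.02] M [-0.02 -0.02 -0.05] w 0.274
[[-0.0269  0.9935  0.1108]
 [ 0.0038  0.1109 -0.9938]
 [-0.9996 -0.0263 -0.0068]]
q [-0.329  0.066  2.    -0.006  1.102 -0.438]
[0.001, -0.003, 0.013, 1.31, 0.55, 0.3, 0] ,
[0.002, -0.004, 0.013, 1.31, 0.53, 0.29, 0] ,
```

{"fn": "arm_command", "kwargs": {"series": [[[0.001,-0.003,0.013,0.8,0.55,0.3,0],[0.002,-0.004,0.013,0.8,0.5,0.2,0],[0,0,0,0.5,0,0,0],[0,0,0,0,0,0,0],[0,0,0,0,0,0,0]]]}}

```text
time: 29.2
tool_pos: [0.5115, -0.1461, 0.1402]
tcp_rot: [1.126, 1.265, -1.127]
wrist_force: [-0.2, -0.9, -1.4]
width: 0.274
```

Run:
```python
from h import *
s,Rm=st();plan([.5128,-.1515,.115],6.2,2,0)
for n,x in (('side',(240,140,330,250)),('top',(280,180,380,255))):
    p,d=snap(n,n+'15')
    cv2.imwrite(f'pics/{n}15c.png',cv2.resize(p[x[1]:x[3],x[0]:x[2]],None,fx=6,fy=6,interpolation=cv2.INTER_CUBIC))
```

```text
t 29.2 pos [ 0.5115 -0.1461  0.1402] F [-0.19 -0.94 -1.42] M [-0.02 -0.03 -0.  ] w 0.274
[[-0.0037  0.9937  0.1124]
 [ 0.0026  0.1124 -0.9937]
 [-1.     -0.0034 -0.003 ]]
q [-3.260e-01  9.700e-02  2.020e+00  1.000e-03  1.028e+00 -4.390e-01]
[0.002, -0.001, 0.002, 1.26, 0.04, 0.28, 0] ,
[0.002, -0.002, 0.001, 1.26, 0.04, 0.28, 0] ,
```

View pics/side15c.png

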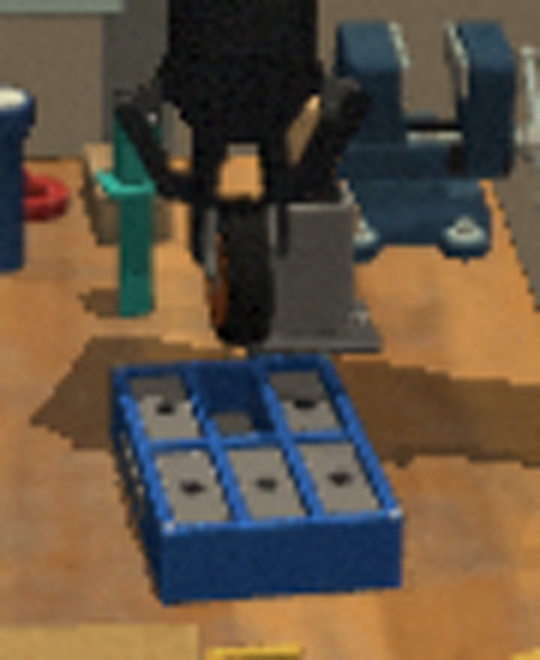

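View pics/top15c.png

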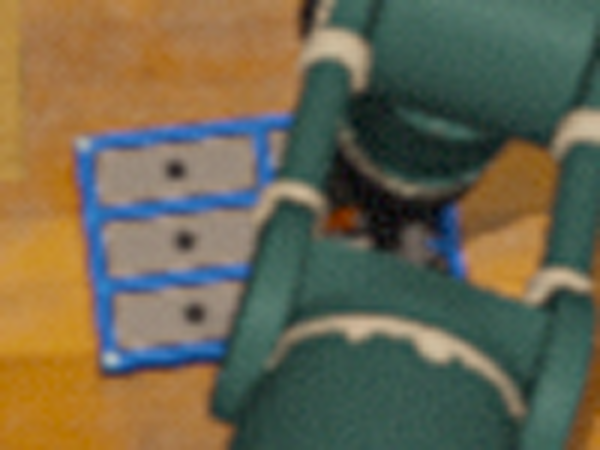

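{"fn": "arm_command", "kwargs": {"series": [[[0.002,-0.001,0.002,1,0.1,0.5,0],[0.002,-0.002,0,1,0,0.1,0],[0,0,0,0,0,0,0],[0,0,0,0,0,0,0]]]}}

```text
time: 29.7
tool_pos: [0.514, -0.1527, 0.1195]
tcp_rot: [1.128, 1.257, -1.129]
wrist_force: [-0.1, -0.5, -2.2]
width: 0.275
```

Run:
```python
from h import *
s,Rm=st();plan([.5128,-.1513,.105],6.2,1,0)
p,d=snap('side','side16')
cv2.imwrite(f'pics/side16c.png',cv2.resize(p[150:240,250:330],None,fx=7,fy=7,interpolation=cv2.INTER_CUBIC))
T=np.array(s['tool_pos'])
a=np.radians(6.2);ry=np.array([-np.sin(a),np.cos(a),0]);
th=np.radians(np.arange(-180,181,15)); C=T-[0,0,.0221]
q=(proj('side',[C+.04*(np.cos(t)*ry+np.array([0,0,np.sin(t)])) for t in th])-[250,150]+.5)*7
im=cv2.imread('pics/side16c.png');cv2.polylines(im,[q.astype(np.int32)],True,(255,0,255),1);cv2.imwrite('pics/side16d.png',im)
```

```text
t 29.7 pos [ 0.514  -0.1527  0.1195] F [-0.08 -0.53 -2.17] M [0.01 0.02 0.  ] w 0.275
[[ 9.000e-04  9.941e-01  1.082e-01]
 [-1.300e-03  1.082e-01 -9.941e-01]
 [-1.000e+00  7.000e-04  1.400e-03]]
q [-3.350e-01  1.260e-01  2.031e+00 -1.000e-03  9.830e-01 -4.430e-01]
[0.0, 0.001, -0.001, 1.45, -0.1, -0.16, 0] ,
```

View pics/side16d.png

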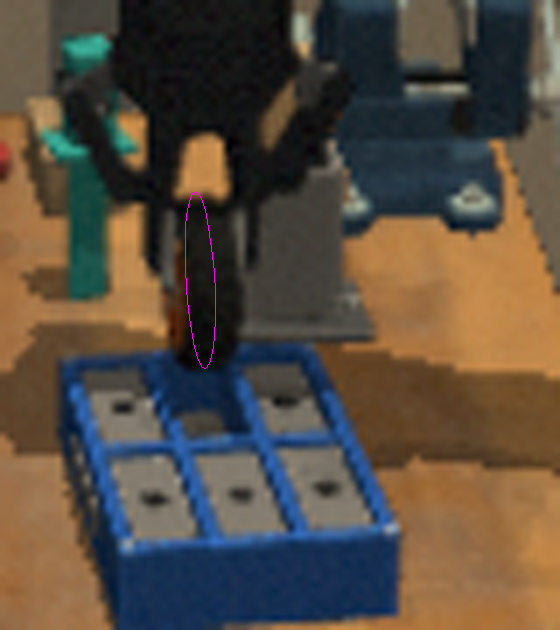

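{"fn": "arm_command", "kwargs": {"series": [[[0,0,0,0.7,-0.1,-0.15,0],[0,0,0,0.6,0,0,0],[0,0,0,0,0,0,0],[0,0,0,0,0,0,0]]]}}

```text
time: 30.15
tool_pos: [0.5126, -0.1513, 0.1055]
tcp_rot: [1.129, 1.257, -1.129]
wrist_force: [0.0, -0.3, -2.0]
width: 0.271
```

Run:
```python
from h import *
s,Rm=st();plan([.5128,-.1513,.085],6.2,3,0)
```

```text
t 30.15 pos [ 0.5126 -0.1513  0.1055] F [ 0.05 -0.33 -2.  ] M [ 0.05 -0.01  0.01] w 0.271
[[ 8.000e-04  9.942e-01  1.080e-01]
 [-1.200e-03  1.080e-01 -9.941e-01]
 [-1.000e+00  7.000e-04  1.300e-03]]
q [-3.330e-01  1.400e-01  2.045e+00 -1.000e-03  9.550e-01 -4.410e-01]
[0.0, 0.0, -0.0, 0.68, 0.01, 0.0, 0] ,
[0.0, 0.001, -0.0, 0.68, 0.01, 0.0, 0] ,
[0.0, 0.0, -0.001, 0.69, 0.0, 0.0, 0] ,
```

{"fn": "arm_command", "kwargs": {"series": [[[0,0,0,0.5,0,0,0],[0,0,0,0.5,0,0,0],[0,0,0,0.3,0,0,0],[0,0,0,0,0,0,0]]]}}

```text
time: 30.55
tool_pos: [0.5128, -0.1513, 0.0916]
tcp_rot: [1.129, 1.256, -1.129]
wrist_force: [-0.6, -0.4, -2.8]
width: 0.277
```

{"fn": "arm_command", "kwargs": {"series": [[[0,0,0,0.4,0,0,0],[0,0,0,0.3,0,0,0],[0,0,0,0,0,0,0]]]}}

```text
time: 30.85
tool_pos: [0.5129, -0.1514, 0.084]
tcp_rot: [1.129, 1.256, -1.129]
wrist_force: [0.0, 0.5, -2.5]
width: 0.275
```

{"fn": "arm_command", "kwargs": {"series": [[[0,0,0,0.4,0,0,0],[0,0,0,0.2,0,0,0],[0,0,0,0,0,0,0]]]}}

```text
time: 31.15
tool_pos: [0.513, -0.1514, 0.0775]
tcp_rot: [1.129, 1.256, -1.129]
wrist_force: [0.5, 0.7, -1.8]
width: 0.275
```

{"fn": "arm_command", "kwargs": {"series": [[[0,0,0,0.15,0,0,0],[0,0,0,0,0,0,0]]]}}

```text
time: 31.35
tool_pos: [0.513, -0.1514, 0.0759]
tcp_rot: [1.129, 1.256, -1.129]
wrist_force: [-0.4, 0.0, -2.2]
width: 0.274
```

{"fn": "arm_command", "kwargs": {"series": [[[0,0,0,0.15,0,0,0],[0,0,0,0,0,0,0]]]}}

```text
time: 31.55
tool_pos: [0.5134, -0.1516, 0.0748]
tcp_rot: [1.129, 1.255, -1.128]
wrist_force: [-0.1, 0.2, -1.7]
width: 0.275
```

{"fn": "arm_command", "kwargs": {"series": [[[0,0,0,0.15,0,0,0],[0,0,0,0,0,0,0]]]}}

```text
time: 31.75
tool_pos: [0.5136, -0.1516, 0.0745]
tcp_rot: [1.129, 1.256, -1.128]
wrist_force: [-1.6, -0.4, 0.6]
width: 0.276
```

{"fn": "arm_command", "kwargs": {"series": [[[0,0,0,0.15,0,0,0],[0,0,0,0,0,0,0]]]}}

```text
time: 31.95
tool_pos: [0.5136, -0.1516, 0.0743]
tcp_rot: [1.129, 1.256, -1.129]
wrist_force: [-1.7, 0.3, 1.8]
width: 0.275
```

Seated on the bottomed cover. Open and check.

{"fn": "arm_command", "kwargs": {"series": [[[0,0,0,0,0,0,0.32],[0,0,0,0,0,0,0.4],[0,0,0,0,0,0,0.5],[0,0,0,0,0,0,0.6],[0,0,0,0,0,0,0.6]]]}}

```text
time: 32.45
tool_pos: [0.5151, -0.1521, 0.0745]
tcp_rot: [1.129, 1.252, -1.127]
wrist_force: [-0.1, -0.3, 0.0]
width: 0.601
```

Run:
```python
from h import *
s,Rm=st()
p,d=snap('side','side17')
cv2.imwrite(f'pics/side17c.png',cv2.resize(p[150:240,250:330],None,fx=7,fy=7,interpolation=cv2.INTER_CUBIC))
```

```text
t 32.45 pos [ 0.5151 -0.1521  0.0745] F [-0.06 -0.33  0.04] M [-0.05 -0.03 -0.02] w 0.601
[[ 0.0054  0.9941  0.1081]
 [-0.0029  0.1082 -0.9941]
 [-1.      0.0051  0.0034]]
q [-3.330e-01  1.840e-01  2.062e+00 -1.000e-03  8.890e-01 -4.410e-01]
```

View pics/side17c.png

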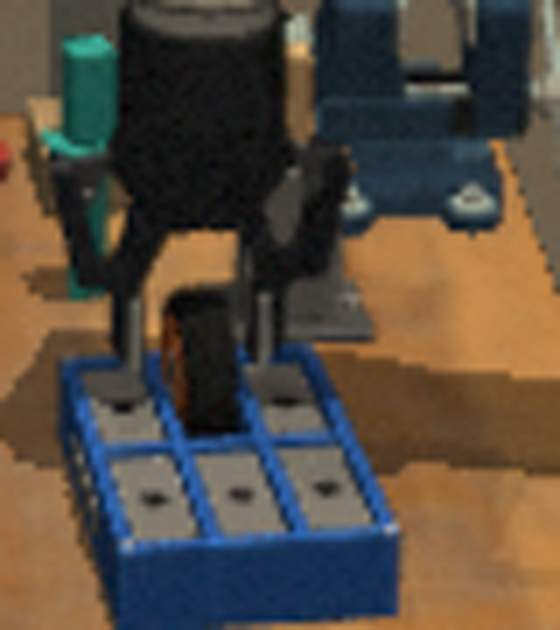

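{"fn": "arm_command", "kwargs": {"series": [[[0,0,0,-1,0,0,0.6],[0,0,0,-2.5,0,0,0.6],[0,0,0,-3,0,0,0.6],[0,0,0,-3,0,0,0.6],[0,0,0,-3,0,0,0.6],[0,0,0,-2,-2,-2,1],[0,0,0,-1,-2,-4,1],[0,0,0,0,0,-4,1],[0,0,0,0,0,-4,1],[0,0,0,0,0,0,1]]]}}

```text
time: 33.5
tool_pos: [0.4588, -0.0139, 0.2431]
tcp_rot: [1.136, 1.244, -1.124]
wrist_force: [-0.3, -0.5, -0.1]
width: 1.001
```

Run:
```python
from h import *
s,Rm=st()
for n,x in (('side',(210,140,340,330)),('top',(155,180,445,275))):
    p,d=snap(n,n+'18');f=3 if n=='side' else 2.7
    cv2.imwrite(f'pics/{n}18c.png',cv2.resize(p[x[1]:x[3],x[0]:x[2]],None,fx=f,fy=f,interpolation=cv2.INTER_CUBIC))
```

```text
t 33.5 pos [ 0.4588 -0.0139  0.2431] F [-0.35 -0.5  -0.12] M [0.02 0.06 0.05] w 1.001
[[ 0.0135  0.9945  0.1036]
 [-0.0025  0.1036 -0.9946]
 [-0.9999  0.0132  0.0039]]
q [-8.400e-02 -1.570e-01  2.065e+00 -1.000e-03  1.220e+00 -1.870e-01]
```

View pics/side18c.png

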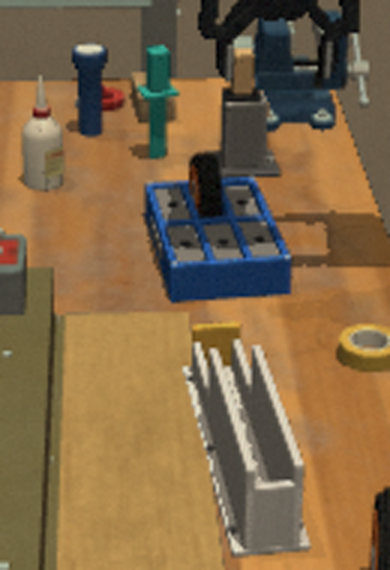

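View pics/top18c.png

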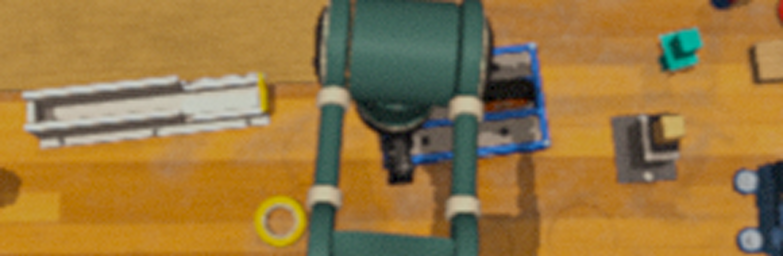

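Run:
```python
from h import *
z=np.load('pics/side18.npz');p,d=z['p'],z['d'];W=world('side',d)
m=(abs(W[...,0]-.513)<.03)&(abs(W[...,1]+.15)<.06)&(W[...,2]>.05)&(p.max(2)<90)
w=W[m];print(len(w),np.percentile(w,[2,50,98],axis=0).round(4))
for a,b in((.05,.06),(.06,.07),(.07,.08),(.08,.095)):
    k=w[(w[:,2]>a)&(w[:,2]<b)];print(a,len(k),k[:,0].mean())
print(bot.read_state()['joint_vel'])
bot.finish_job()
```

```text
167 [[ 0.4997 -0.1743  0.0511]
 [ 0.5148 -0.1244  0.0746]
 [ 0.5283 -0.1079  0.094 ]]
0.05 33 0.5162094741668988
0.06 30 0.5147742818176775
0.07 39 0.5130023436756908
0.08 65 0.5138936277951153
[-0.03595231  0.02132265 -0.0032735  -0.00629145 -0.00452667 -0.004311  ]
the job is handed in; nothing more can be done
```

I found the empty pocket, rolled the wheel to the stop, put the paddle back, and set the wheel on edge in that pocket. The job is handed in at about 33.6 s.

- **Feeling the covers:** I tested only two. The first stopped hard at about 5 mm with roughly 5 N, so it holds a part. The next one, in the middle column of the row nearest the stand, kept sinking. I pushed it until it bottomed at about 26 mm with about 20 N, and the pictures show that pocket open. While it slid, the settled wrist-force readings showed almost none of the expected 2.5 N resistance, so I relied on position and the pictures there.
- **Rolling the wheel:** I pushed it with the blade at about 40 mm/s, slower near the end. Contact at the yellow stop was about 5 to 7 N, and the top picture showed the wheel against the stop.
- **Returning the paddle:** it hung upright in the slot and was released there. The last pictures show it still in its stand.
- **Setting the wheel down:** in the last depth check its top is at about z = 0.094, against 0.093 expected. It stands nearly upright, with an apparent sideways shift of 2 to 3 mm over its height, which is within depth noise.

The tape roll, oil bottle, torch and turquoise look-alike were not touched, and the gripper is clear of everything. No check failed. The arm still showed a very slight joint motion (0.04 rad/s) when I handed in.

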